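# Set the shakers back in their places on the spice ledge

## Robot

A 7-joint arm with a two-finger parallel gripper is mounted at the origin on the work surface. World frame = base frame: x ahead of the robot, y to its left, z up, the work surface at z = 0. Lengths are in mm, angles in rad, forces in N, time in s.
With the tool pointing down it reaches from about 400 to 875 mm from the base axis. Payload 6.5 kg.
Tool frame: the origin (TCP) lies midway between the tips of the shut fingers; the grasp point (between the pads) lies 19 mm behind it; y points along the fingers, z is the direction in which the jaws open and shut, and the axes are right-handed (so a half turn about y gives the same grasp; the last joint's range is limited). The gripper opens to 88 mm and grips with 3 to 60 N. Pads are 18 mm wide; open, the fingers measure 123 mm over their backs; the gripper's body (75 mm by 187 mm) begins 45 mm behind the grasp point.
Start: joints at [1.259, 0.536, -0.004, 1.538, 0.003, 1.067, -0.071], TCP at [158.162, -630.456, 238.716] pointing down, gripper open.
Joint ranges: [-2.7, 2.7], [-0.37, 2.16], [-1.27, 1.26], [0.24, 2.4], [-1.31, 4.45], [0.19, 1.91], [-2.76, 2.76]. Speed limits (rad/s): [2.39, 2.39, 3.14, 3.14, 3.14, 3.14, 3.14].

## Interface

Orientations are given as a unit quaternion [x, y, z, w].
In Python, from cell import * gives the robot as it stands.
- The arm moves only by the tool drive_tool, never from a script. Its argument "plan" is a list that holds one entry, the list of rows, each a list of 7 numbers: the opening in per cent of the stroke, from 0 (shut) to 100 (fully open), then the shift along the tool's x, y, z in mm, then the turn, a rotation vector about the tool's x, y, z in degrees. In form: [[[claw, tx, ty, tz, rx, ry, rz], ...]]. A call has 1 to 10 rows; each row is the pose to reach, as a shift and turn from the pose commanded when the call began, along the tool's axes at that moment; what a row does not reach only later rows make up. A row lasts 1/8 s, in which the tool goes at most 62.5 mm and 10.7 degrees, less where a joint would pass 70% of its speed; a pose out of reach is approached as far as the arm can. A call with a gripper value outside its range is refused whole. The fingers move at their own pace and stop on an object; "squeeze" is the grip in N (left out, the last holds). Time passes only in rows, so rows that repeat a pose let the fingers close. It gives the time, the measured TCP pose, the force and the opening at its end, in the units of the state.
- get_state(): the state, without advancing time (a new reading comes with each control period).
- grab_frame(name): name is "scene" or "top" or "wrist"; returns (picture, depth): 400x640x3 uint8, red, green, blue; 400x640 float32, mm along the optical axis (not along the pixel's ray), 0 where there is no reading.
- camera_info(name): a dict with "mtx" (3x3 intrinsics, pixels), "world_to_cam" (4x4, takes a point from world to camera coordinates). Camera axes: x right, y up, looking along -z (the intrinsics and any distortion apply to the point x, -y, -z); pixel columns grow to the right and rows downward; lengths in mm; the calibration is good to about 2 mm. The wrist camera is an equidistant fisheye: a pixel r from the principal point sees the ray r / f radians off the axis. A picture is of the moment at which its call begins: read the wrist's pose just before it. camera_info takes no time and is no camera call; for the wrist camera it gives the pose at the moment of the call.
- close_job(): hands the job in, once; it reports no verdict.
The state is a dict: "clock": time; "q": joint angles; "qd": joint speeds; "tau": joint torques, N m; "eef_pos": TCP position; "eef_rot": TCP orientation; "wrist_force": force on the tool from outside, world axes, zero at the start; "moment": the same for the moment, N m; "gripper_width": opening from 0.0 (shut) to 1.0 (fully open).
Only numpy, scipy, OpenCV 4.12 (cv2) and the standard library are available. Lean on these libraries where they do the work, as an engineer would, in place of code of your own. Each camera call takes 0.05 s, during which the arm holds its last target.

## Task

Get the spice ledge ready for service, in this order: pull the bottom tile out of the tile dispenser and lay it flat on the middle of the small wooden board, lengthwise with it; stand the tallest amber shaker on the middle of that tile; then the middle-height shaker in the middle of the small saucer; and last the squat, wide shaker in the middle of the large saucer. Keep the shakers upright, leave the red pepper grinder and the funnel standing where they are, and let go of everything.

Things in the scene. Friction and masses are not known exactly. Their poses are not given: they have to be found in the camera images.
- tile: Bottom of 3 equal white tiles in the dispenser, 96 (x) x 56 (y) x 10 mm thick, 55 to 115 g. Origin: centre of its underside, at first 25 mm above the ledge, axes along the dispenser's. Its -x end sticks out of the mouth by 31 to 34 mm, free below and at both sides: pinch it there across its width; it slides out along the dispenser's -x (a few N), clear after 70 mm. The rest stay
- magazine: Tile dispenser: fixed grey plastic box, open on top, 108 (x) x 70 (y) x 62 mm high. Origin: centre of its underside. Tiles lie on its floor, 25 mm above the ledge. Its mouth, in the front face at x = -54 mm, faces -x (towards the robot within 0.25 rad): a slot 60 mm wide, 15 mm high from the floor up, passing just the bottom tile
- shaker_tall: Amber glass shaker, an upright round cylinder with a pierced steel cap, the tallest: 44 mm diameter, 125 mm high (glass up to 103 mm, cap 40 mm diameter), 0.14 to 0.28 kg. Origin: centre of its underside, z up; round, so its yaw means nothing. It belongs on the tile once that lies on the board.
- shaker_mid: Amber glass shaker, an upright round cylinder with a pierced steel cap, the middle one in height: 42 mm diameter, 80 mm high (glass up to 58 mm, cap 38 mm diameter), 0.09 to 0.18 kg. Origin: centre of its underside, z up; round, so its yaw means nothing. It belongs in the small saucer.
- shaker_squat: Amber glass shaker, an upright round cylinder with a pierced steel cap, squat and wide, the lowest: 58 mm diameter, 62 mm high (glass up to 40 mm, cap 54 mm diameter), 0.11 to 0.23 kg. Origin: centre of its underside, z up; round, so its yaw means nothing. It belongs in the large saucer.
- board: Dark wooden board, flat, fixed to the ledge: 124 long (its x) x 84 wide (its y) x 12 mm high. Origin: centre of its underside; its top is at 12 mm. Its x axis lies within 0.5 rad of straight ahead of the robot. The tile may lie on it either way round.
- saucer_large: Large white round saucer, fixed: 100 mm across the rim, 10 mm high, flat inner floor 5 mm above the ledge and about 78 mm across. Origin: centre of its underside.
- saucer_small: Small white round saucer, fixed: 76 mm across the rim, 10 mm high, flat inner floor 5 mm above the ledge and about 58 mm across. Origin: centre of its underside.
- grinder: Red plastic pepper grinder, round, waisted, 58 mm diameter at the foot, 138 mm high, standing loose among the shakers; not to be moved. Origin: centre of its underside, z up; round, so its yaw means nothing. 
- funnel: Aluminium funnel, mouth down, spout up: 76 mm diameter at the foot, 92 mm high, loose among the shakers; not to be moved. Origin: centre of its underside, z up. Things not listed (dish, jar, mug, scoop in a clip and so on) stand only beyond x = 0.76 m or more than 0.5 m to either side
Not all that is in view belongs to the job. Leave any purple look-alike of the tile alone. Leave any black look-alike of the shaker_squat alone.

How it is judged:
By the outcome, as a careful person would: the job done as asked, in the order asked, and still so for the second after the job is handed in, with the robot touching nothing.
It also fails if it takes over 122 s, if anything falls off the work surface, if the arm or the gripper's body presses on something with over 40 N, if the wrist force passes 120 N, or if a joint passes its speed limit or range.

## Working session

There is one attempt and no reset: what is moved stays moved. The work goes in short steps, Python scripts to look and compute and a tool call to move; the robot and the scene stay as the last step left them, time stands still between calls to the robot, and variables do not carry over. Pictures are saved under pics/ and viewed, and the job is handed in when it is done.

Besides the shell and the picture viewer there is one more tool, called after "Request:" by a JSON object that holds its "api" and its "payload". drive_tool: Moves the arm, as the interface text tells. Its arguments: {"type":"object","properties":{"plan":{"type":"array","items":{"type":"array","items":{"type":"array","items":{"type":"number"}}}},"squeeze":{"type":"number"}},"required":["plan"]}

```bash
ls; mkdir -p pics; python3 - <<'E'
from cell import *
import cv2,numpy as np
s=get_state();print(s)
for n in ["scene","top","wrist"]:
    ci=camera_info(n);print(n,{k:np.round(v,4).tolist() if not isinstance(v,str) else v for k,v in ci.items()})
    p,d=grab_frame(n);cv2.imwrite(f"pics/{n}0.png",p[:,:,::-1]);np.save(f"{n}0.npy",d);print((d>0).mean())
E
```

```text
pics
{'clock': 0.0, 'q': array([ 1.25879755,  0.53717059, -0.00444912,  1.53887129,  0.00260796,
        1.06726508, -0.0712028 ]), 'qd': array([ 0.00184735, -0.00106523,  0.00153272,  0.00052438,  0.00033278,
       -0.00168754, -0.00024912]), 'tau': array([-3.98673956e-05, -5.70990229e+01,  9.90909934e-01, -2.51604688e+01,
       -5.62355609e-02,  1.79142680e-02,  1.49029706e-04]), 'eef_pos': array([ 158.00491647, -629.87573779,  237.83681258]), 'eef_rot': array([-0.08683157,  0.70236186, -0.70117719,  0.0865947 ]), 'wrist_force': array([ 0.32963985, -0.13629107,  0.66711852]), 'moment': array([-0.00624904,  0.03112292, -0.02439909]), 'gripper_width': 1.001709299151775}
scene {'mtx': [[486.3839, 0.0, 322.5273], [0.0, 486.3839, 196.8418], [0.0, 0.0, 1.0]], 'world_to_cam': [[0.7598, 0.6501, -0.0088, -497.0042], [-0.5546, 0.6552, 0.513, 248.28], [0.3393, -0.3849, 0.8584, -1706.8556], [0.0, 0.0, 0.0, 1.0]]}
0.9960390625
top {'mtx': [[423.1567, 0.0, 318.7662], [0.0, 423.1567, 201.7546], [0.0, 0.0, 1.0]], 'world_to_cam': [[-0.0246, -0.9997, -0.0085, 86.4352], [0.9907, -0.0255, 0.1333, -587.3878], [-0.1335, -0.0052, 0.991, -1041.3374], [0.0, 0.0, 0.0, 1.0]]}
0.99609375
wrist {'mtx': [[309.7069, 0.0, 323.4691], [0.0, 309.7069, 198.9006], [0.0, 0.0, 1.0]], 'world_to_cam': [[0.2432, -0.97, -0.0016, -650.1461], [0.9182, 0.2308, -0.322, 45.019], [0.3127, 0.0769, 0.9467, -391.8293], [0.0, 0.0, 0.0, 1.0]]}
0.99592578125
```

View pics/scene0.png

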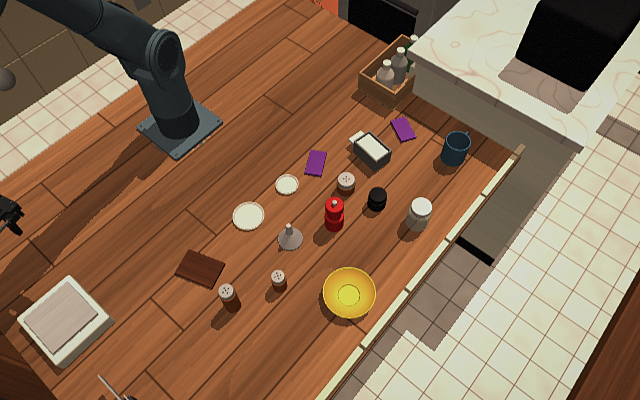

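View pics/top0.png

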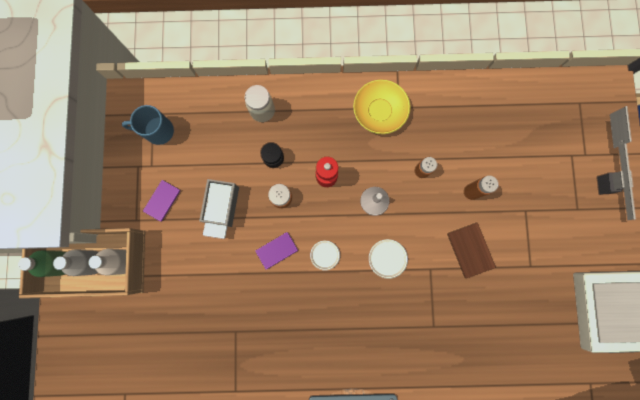

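View pics/wrist0.png

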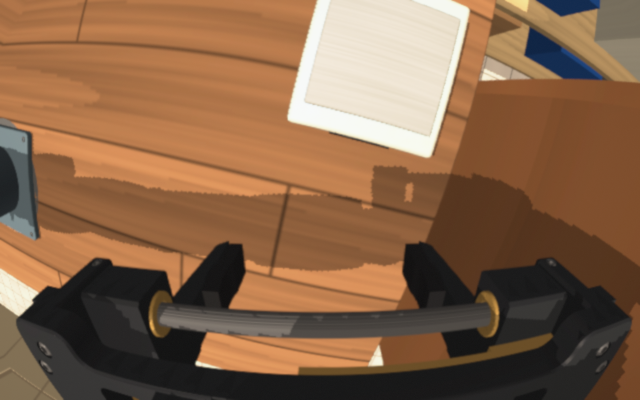

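```bash
cat > h.py <<'E'
from cell import *
import cv2,numpy as np
def ray(ci,uv):
    K=ci["mtx"];W=ci["world_to_cam"];R=W[:3,:3];t=W[:3,3]
    uv=np.atleast_2d(np.asarray(uv,float))
    d=np.c_[(uv[:,0]-K[0,2])/K[0,0],-(uv[:,1]-K[1,2])/K[1,1],-np.ones(len(uv))]
    return -R.T@t,d@R      # depth = scale
def plane(ci,uv,z):
    o,d=ray(ci,uv);s=(z-o[2])/d[:,2];return o+d*s[:,None]
def cloud(ci,D):
    v,u=np.mgrid[:D.shape[0],:D.shape[1]]
    o,d=ray(ci,np.c_[u.ravel(),v.ravel()])
    return (o+d*D.reshape(-1,1)).reshape(D.shape+(3,))
def proj(ci,P):
    P=np.atleast_2d(P);c=P@ci["world_to_cam"][:3,:3].T+ci["world_to_cam"][:3,3]
    K=ci["mtx"];return np.c_[K[0,2]+K[0,0]*c[:,0]/-c[:,2],K[1,2]-K[1,1]*c[:,1]/-c[:,2]]
E
python3 - <<'E'
from h import *
for n in["top","scene"]:
    ci=camera_info(n);D=np.load(n+"0.npy");C=cloud(ci,D);im=cv2.imread(f"pics/{n}0.png")
    # table level
    m=(abs(C[...,0]-450)<60)&(abs(C[...,1])<350)&(D>0)&(C[...,2]<4)
    print(n,"table z",np.median(C[m][:,2]),C[m][:,2].std())
    Z=C[...,2]
    roi=(C[...,0]>380)&(C[...,0]<780)&(abs(C[...,1])<520)&(D>0)
    for lo in (5,20):
        k,l,st,ce=cv2.connectedComponentsWithStats((roi&(Z>lo)).astype(np.uint8))
        for i in range(1,k):
            if st[i,4]<30: continue
            q=C[l==i];top=q[:,2].max();t=q[q[:,2]>top-5]
            print(n,lo,ce[i].round(),st[i,4],"ztop",top.round(1),"top mid",((t.max(0)+t.min(0))/2)[:2].round(1),"ext",(t.max(0)-t.min(0))[:2].round(),"mean",q.mean(0)[:2].round(1),im[l==i].mean(0).round())
E
cat > crop.py <<'E'
import cv2,sys
f,x,y,w,h,s,o=sys.argv[1:];x,y,w,h,s=map(int,(x,y,w,h,s))
cv2.imwrite(o,cv2.resize(cv2.imread(f)[y:y+h,x:x+w],None,fx=s,fy=s,interpolation=cv2.INTER_CUBIC))
E
python3 crop.py pics/top0.png 130 130 200 150 4 pics/ctopA.png; python3 crop.py pics/top0.png 350 130 160 150 4 pics/ctopB.png
```

```text
top table z 1.3553484513911371 1.7016757530994304
top 5 [156. 137.] 290 ztop 95.2 top mid [769.7 493.8] ext [18. 51.] mean [767.6 487.1] [76. 68. 53.]
top 5 [382. 131.] 76 ztop 41.3 top mid [773.8 -97.3] ext [11. 71.] mean [774.7 -98.9] [ 66. 162. 194.]
top 5 [272. 155.] 482 ztop 68.7 top mid [716.  191.8] ext [51. 51.] mean [712.  189.4] [40. 43. 49.]
top 5 [326. 171.] 588 ztop 143.8 top mid [661.   50.8] ext [12. 12.] mean [654.3  51.4] [ 54.  61. 180.]
top 5 [425. 167.] 344 ztop 87.3 top mid [ 672.1 -202.2] ext [33. 33.] mean [ 667.9 -199.2] [110. 130. 152.]
top 5 [480. 187.] 566 ztop 131.0 top mid [ 611.6 -330.3] ext [38. 38.] mean [ 608.1 -322.3] [ 91. 112. 138.]
top 5 [162. 200.] 751 ztop 18.0 top mid [609.8 480.6] ext [104.  78.] mean [609.4 484.6] [164.  94. 159.]
top 5 [218. 207.] 1736 ztop 68.6 top mid [593.7 326.8] ext [115.  87.] mean [580.6 326.7] [173. 179. 178.]
top 5 [280. 195.] 454 ztop 70.0 top mid [608.2 172.9] ext [51. 50.] mean [605.6 169.7] [155. 173. 187.]
top 5 [374. 200.] 651 ztop 95.7 top mid [593.7 -74.2] ext [12. 12.] mean [590.5 -70.8] [139. 150. 162.]
to
[... 3194 characters left out ...]
ext [35. 50.] mean [609.7 163.3] [109. 127. 149.]
scene 20 [377. 197.] 352 ztop 71.1 top mid [713.8 189.5] ext [46. 49.] mean [717.3 183. ] [21. 23. 27.]
scene 20 [334. 213.] 553 ztop 143.9 top mid [659.2  49.5] ext [14. 12.] mean [664.6  40.2] [ 27.  30. 136.]
scene 20 [290. 235.] 303 ztop 97.1 top mid [591.1 -76. ] ext [14. 10.] mean [595.7 -80.9] [106. 118. 134.]
scene 20 [332. 278.] 157 ztop 43.0 top mid [ 768.2 -109. ] ext [ 9. 46.] mean [772.5 -98.5] [ 55. 161. 206.]
scene 20 [278. 280.] 264 ztop 89.2 top mid [ 670.1 -205.1] ext [35. 33.] mean [ 673.7 -209.6] [ 93. 112. 137.]
scene 20 [229. 297.] 425 ztop 136.1 top mid [ 617.4 -337.1] ext [16. 29.] mean [ 616.5 -335.9] [ 74.  92. 118.]
```

View pics/ctopA.png

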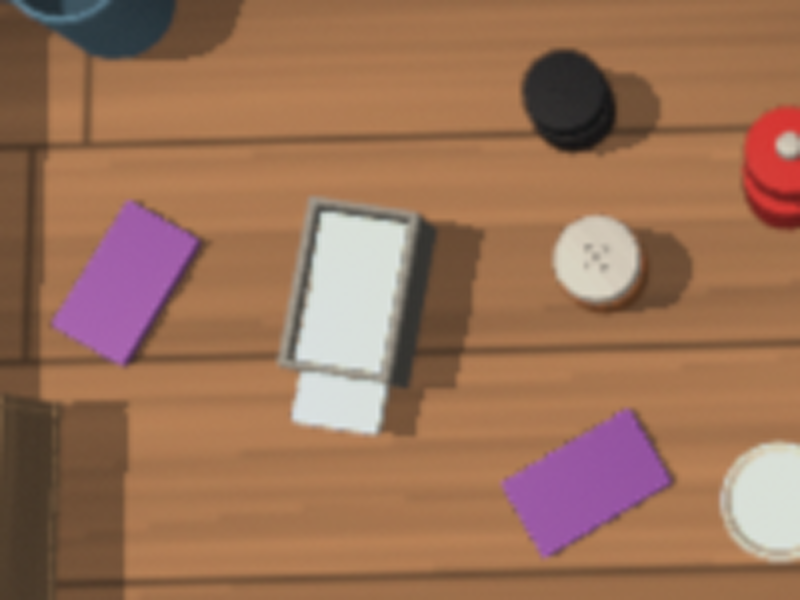

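View pics/ctopB.png

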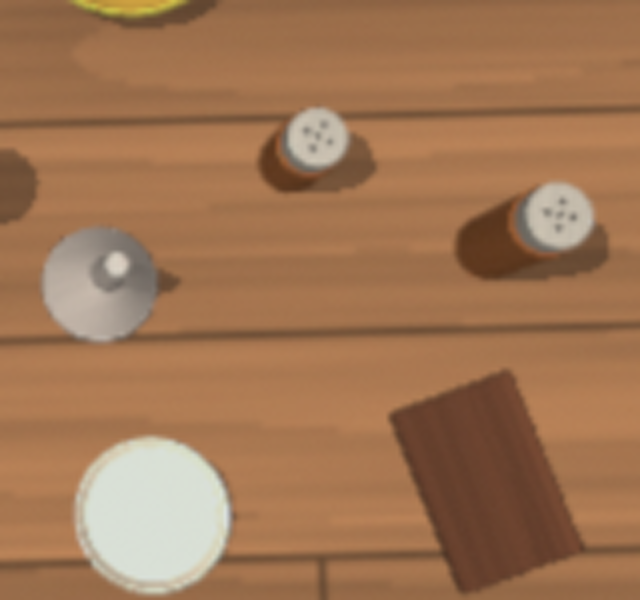

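```bash
cat > meas.py <<'E'
from h import *
for n in["top","scene"]:
    ci=camera_info(n);im=cv2.imread(f"pics/{n}0.png")
    print(n,"cam",ray(ci,[0,0])[0].round())
    hsv=cv2.cvtColor(im,cv2.COLOR_BGR2HSV).astype(int);H,S,V=hsv[...,0],hsv[...,1],hsv[...,2]
    def comp(mask,P):
        k,l=cv2.connectedComponents(mask.astype(np.uint8));u=proj(ci,P)[0].round().astype(int)
        w=l[u[1]-3:u[1]+4,u[0]-3:u[0]+4].ravel();w=w[w>0]
        return (l==np.bincount(w).argmax()).astype(np.uint8)
    def circ(name,mask,P):
        m=comp(mask,P);c,_=cv2.findContours(m,cv2.RETR_EXTERNAL,cv2.CHAIN_APPROX_NONE);c=max(c,key=cv2.contourArea)[:,0]
        w=plane(ci,c,P[2])[:,:2]
        hull=cv2.convexHull(w.astype(np.float32))
        (x,y),r=cv2.minEnclosingCircle(hull)
        M=cv2.moments(hull);A=np.c_[2*w,np.ones(len(w))];s=np.linalg.lstsq(A,(w**2).sum(1),rcond=None)[0]
        print(n,name,"enc",round(x,1),round(y,1),round(2*r,1),"mom",round(M['m10']/M['m00'],1),round(M['m01']/M['m00'],1),"lsq",s[:2].round(1),(2*np.sqrt(s[2]+s[0]**2+s[1]**2)).round(1))
    light=(S<75)&(V>130)
    circ("tall",light,[613,-332,125]);circ("mid",light,[671,-203,80]);circ("squat",light,[607,170,62])
    sa=(S<90)&(V>120)
    circ("sauS",sa,[453,60,10]);circ("sauL",sa,[441,-102,10])
    b=(V<125)&(S>100)&~((H>20)&(H<160))
    m=comp(b,[458,-317,12]);m=cv2.morphologyEx(m,cv2.MORPH_OPEN,np.ones((5,5)))
    c,_=cv2.findContours(m,cv2.RETR_EXTERNAL,cv2.CHAIN_APPROX_NONE);c=max(c,key=cv2.contourArea)[:,0]
    w=plane(ci,c,12)[:,:2].astype(np.float32);r=cv2.minAreaRect(w);print(n,"board",r,[proj(ci,[*p,12])[0].round().tolist() for p in cv2.boxPoints(r)])
E
python3 meas.py
```

```text
top cam [ 445.   66. 1111.]
top tall enc 610.5 -332.2 40.8 mom 610.4 -331.9 lsq [ 610.6 -331.8] 38.3
top mid enc 671.1 -203.9 38.3 mom 671.2 -204.3 lsq [ 671.2 -204.4] 36.1
top squat enc 608.0 171.3 54.9 mom 608.3 171.7 lsq [608.2 171.7] 52.5
top sauS enc 454.7 60.0 78.4 mom 454.9 60.2 lsq [454.6  60.1] 75.5
top sauL enc 441.8 -102.2 102.0 mom 441.7 -102.3 lsq [ 441.6 -102.3] 99.5
top board ((457.4321594238281, -315.9926452636719), (123.9247055053711, 86.47474670410156), 18.617237091064453) [[464.0, 279.0], [496.0, 267.0], [477.0, 222.0], [446.0, 233.0]]
scene cam [1094. -496. 1333.]
scene tall enc 607.8 -333.4 38.2 mom 607.9 -333.4 lsq [ 608.1 -333.2] 36.0
scene mid enc 668.3 -206.3 37.2 mom 668.6 -205.9 lsq [ 668.4 -205.9] 34.2
scene squat enc 604.3 169.7 53.3 mom 604.5 170.2 lsq [604.2 170.3] 49.8
scene sauS enc 450.0 58.4 77.1 mom 450.2 59.1 lsq [450.1  59.1] 73.3
scene sauL enc 437.7 -102.9 100.1 mom 437.5 -103.4 lsq [ 437.7 -103.3] 96.8
scene board ((105.00111389160156, -518.5469970703125), (321.34002685546875, 868.5938110351562), 28.669692993164062) [[87.0, 125.0], [-63.0, 382.0], [50.0, 410.0], [174.0, 140.0]]
```

```bash
cat > pl.py <<'E'
import json,numpy as np,sys
from scipy.spatial.transform import Rotation as Ro
def load():
    d=json.load(open('cmd.json'));return np.array(d['p']),np.array(d['R'])
def save(p,R): json.dump(dict(p=list(p),R=np.array(R).tolist()),open('cmd.json','w'))
def down(jaw_deg):  # tool y=-Z, z (jaw) at jaw_deg in world xy
    a=np.radians(jaw_deg);z=np.array([np.cos(a),np.sin(a),0]);y=np.array([0,0,-1.]);return np.c_[np.cross(y,z),y,z]
def delta(target,jaw=None):
    p,R=load();Rt=R if jaw is None else down(jaw)
    return R.T@(np.array(target,float)-p),Ro.from_matrix(R.T@Rt).as_rotvec(degrees=True)
def apply(t,r=(0,0,0)):
    p,R=load();save(p+R@np.array(t,float),R@Ro.from_rotvec(r,degrees=True).as_matrix())
def show():
    p,R=load();print("cmd p",p.round(1),"jaw",np.degrees(np.arctan2(R[1,2],R[0,2])).round(1),"tilt",np.degrees(np.arccos(-R[2,1])).round(2))
E
python3 - <<'E'
from pl import *
from h import *
s=get_state();R=Ro.from_quat(s['eef_rot']).as_matrix();print(R.round(3));save([158.162,-630.456,238.716],R);show()
for n in["top"]:
    ci=camera_info(n);im=cv2.imread(f"pics/{n}0.png")
    hsv=cv2.cvtColor(im,cv2.COLOR_BGR2HSV).astype(int);S,V=hsv[...,1],hsv[...,2]
    m=((S<60)&(V>195)).astype(np.uint8);k,l,st,ce=cv2.connectedComponentsWithStats(m)
    for i in range(1,k):
        if st[i,4]>60 and 190<ce[i][0]<250 and 170<ce[i][1]<250:
            c,_=cv2.findContours((l==i).astype(np.uint8),0,cv2.CHAIN_APPROX_NONE);c=max(c,key=cv2.contourArea)[:,0]
            z=35 if ce[i][1]>222 else 55
            r=cv2.minAreaRect(plane(ci,c,z)[:,:2].astype(np.float32));print(ce[i],st[i],z,r,cv2.boxPoints(r).round(1).tolist())
    # rim corners from crop A (x4): TL(313,199) TR(420,215) BR(385,381) BL(281,364)
    q=np.array([[313,199],[420,215],[385,381],[281,364]])/4-.375+[130,130]
    w=plane(ci,q,62);print(w.round(1),w.mean(0),[np.degrees(np.arctan2(*(a-b)[[1,0]])) for a,b in((w[0],w[3]),(w[1],w[2]))])
E
```

```text
[[-0.97  -0.     0.243]
 [-0.243  0.001 -0.97 ]
 [ 0.    -1.    -0.001]]
cmd p [ 158.2 -630.5  238.7] jaw -75.9 tilt 0.08
[217.39543726 202.55640051] [204 183  27  40 789] 55 ((592.1339721679688, 327.5477294921875), (54.091514587402344, 94.7966079711914), 79.94824981689453) [[540.7000122070312, 309.20001220703125], [634.0999755859375, 292.6000061035156], [643.5, 345.8999938964844], [550.2000122070312, 362.5]]
[214.03345725 230.12639405] [203 223  23  15 269] 35 ((524.0332641601562, 340.43853759765625), (55.197174072265625, 31.813859939575195), 79.84937286376953) [[503.5, 316.1000061035156], [534.7999877929688, 310.5], [544.5999755859375, 364.79998779296875], [513.2000122070312, 370.3999938964844]]
[[650.6 350.   62. ]
 [638.6 282.4  62. ]
 [534.3 304.   62. ]
 [546.6 368.9  62. ]] [592.50810209 326.3283611   62.        ] [np.float64(-10.29350687788172), np.float64(-11.70272917439045)]
```

```bash
cat > d.py <<'E'
from pl import *
a=[float(x) for x in sys.argv[1:]];show()
t,r=delta(a[:3],a[3] if len(a)>3 else None);print("t",t.round(1),"r",r.round(2),"dist",np.linalg.norm(t).round())
E
cat > ap.py <<'E'
from pl import *
from cell import get_state
a=[float(x) for x in sys.argv[1:]]
if a: apply(a[:3],a[3:] if len(a)>3 else (0,0,0))
show();s=get_state();p,R=load();Rm=Ro.from_quat(s['eef_rot']).as_matrix()
print("t",s['clock'],"meas",s['eef_pos'].round(1),"err",(s['eef_pos']-p).round(1),"rot err deg",Ro.from_matrix(R.T@Rm).as_rotvec(degrees=True).round(2),"F",s['wrist_force'].round(1),"w",round(s['gripper_width'],3),"q",s['q'].round(2))
E
python3 d.py 500 -250 300 -20
```

```text
cmd p [ 158.2 -630.5  238.7] jaw -75.9 tilt 0.08
t [-424.1  -61.  -285.9] r [ 7.000e-02 -5.591e+01 -3.000e-02] dist 515.0
```

Request:
{"api": "drive_tool", "payload": {"plan": [[[100,-424,-61,-286,0,-56,0],[100,-424,-61,-286,0,-56,0],[100,-424,-61,-286,0,-56,0],[100,-424,-61,-286,0,-56,0],[100,-424,-61,-286,0,-56,0],[100,-424,-61,-286,0,-56,0],[100,-424,-61,-286,0,-56,0],[100,-424,-61,-286,0,-56,0],[100,-424,-61,-286,0,-56,0],[100,-424,-61,-286,0,-56,0]]], "squeeze": 20}}

```text
clock: 1.4
eef_pos: [500.0, -249.4, 299.5]
eef_rot: [-0.407, 0.579, -0.578, 0.406]
wrist_force: [0.5, -0.2, -0.8]
gripper_width: 0.999
```

```bash
python3 ap.py -424 -61 -286 0 -56 0; python3 d.py 505 250 300 70
```

```text
cmd p [ 499.8 -249.9  300. ] jaw -19.9 tilt 0.08
t 1.4 meas [ 500.  -249.4  299.5] err [ 0.2  0.6 -0.6] rot err deg [ 0.02 -0.11 -0.06] F [ 0.5 -0.2 -0.8] w 0.999 q [ 0.69  0.35 -0.4   1.7   0.15  1.13 -0.09]
cmd p [ 499.8 -249.9  300. ] jaw -19.9 tilt 0.08
t [-471.8    0.7 -165.4] r [-1.000e-02 -8.991e+01 -8.000e-02] dist 500.0
```

```bash
cat >> h.py <<'E'
def wrist(name):
    ci=camera_info("wrist");p,d=grab_frame("wrist");cv2.imwrite(f"pics/{name}.png",p[:,:,::-1]);np.savez(f"{name}.npz",K=ci["mtx"],W=ci["world_to_cam"],d=d);return ci,p,d
def wci(name):
    z=np.load(f"{name}.npz");return dict(mtx=z["K"],world_to_cam=z["W"])
def wray(ci,uv):
    K=ci["mtx"];W=ci["world_to_cam"];uv=np.atleast_2d(np.asarray(uv,float))
    x=(uv-K[:2,2])/K[0,0];r=np.linalg.norm(x,axis=1)+1e-9
    d=np.c_[np.sin(r)*x[:,0]/r,-np.sin(r)*x[:,1]/r,-np.cos(r)]
    return -W[:3,:3].T@W[:3,3],d@W[:3,:3]
def wplane(ci,uv,z):
    o,d=wray(ci,uv);return o+d*((z-o[2])/d[:,2])[:,None]
def wproj(ci,P):
    P=np.atleast_2d(P);c=P@ci["world_to_cam"][:3,:3].T+ci["world_to_cam"][:3,3]
    h=np.hypot(c[:,0],c[:,1]);th=np.arctan2(h,-c[:,2]);K=ci["mtx"]
    return np.c_[K[0,2]+K[0,0]*th*c[:,0]/h,K[1,2]-K[0,0]*th*c[:,1]/h]
E
python3 -c "
from h import *
ci,p,d=wrist('w1');print(wproj(ci,[[457,-316,12],[609,-333,125],[440,-102,10],[670,-205,80]]).round())"
```

```text
[[312. 207.]
 [436. 211.]
 [247.  75.]
 [443.  89.]]
```

View pics/w1.png

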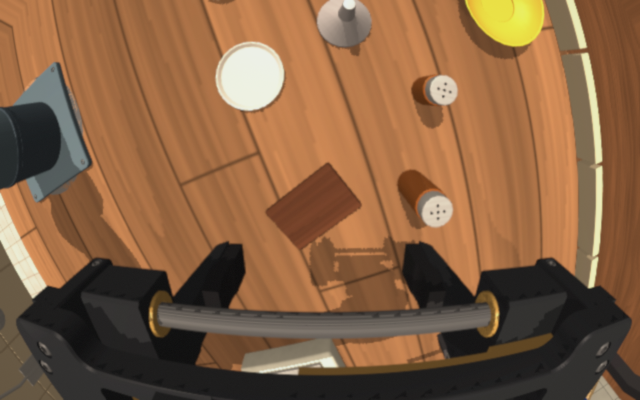

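```bash
cat > wm.py <<'E'
from h import *
def comp(mask,u):
    k,l=cv2.connectedComponents(mask.astype(np.uint8));u=np.round(u).astype(int)
    w=l[u[1]-3:u[1]+4,u[0]-3:u[0]+4].ravel();w=w[w>0];return (l==np.bincount(w).argmax()).astype(np.uint8)
def cont(m):
    c,_=cv2.findContours(m,cv2.RETR_EXTERNAL,cv2.CHAIN_APPROX_NONE);return max(c,key=cv2.contourArea)[:,0]
def load_(name):
    im=cv2.imread(f"pics/{name}.png");h=cv2.cvtColor(im,cv2.COLOR_BGR2HSV).astype(int);return wci(name),h[...,0],h[...,1],h[...,2]
def circ(name,lab,P,sl=90,vl=120):
    ci,H,S,V=load_(name);m=comp((S<sl)&(V>vl),wproj(ci,P)[0]);w=wplane(ci,cont(m),P[2])[:,:2]
    (x,y),r=cv2.minEnclosingCircle(w.astype(np.float32));M=cv2.moments(cv2.convexHull(w.astype(np.float32)))
    print(name,lab,"enc",round(x,1),round(y,1),round(2*r,1),"mom",round(M['m10']/M['m00'],1),round(M['m01']/M['m00'],1))
def board(name,P=(457,-316,12)):
    ci,H,S,V=load_(name);b=(V<135)&(S>100);m=comp(b,wproj(ci,P)[0]);m=cv2.morphologyEx(m,cv2.MORPH_OPEN,np.ones((5,5)))
    w=wplane(ci,cont(m),12)[:,:2].astype(np.float32);print(name,"board",cv2.minAreaRect(w))
E
python3 -c "
from wm import *
circ('w1','tall',[609,-333,125],75,130);circ('w1','mid',[670,-205,80],75,130);circ('w1','sauL',[440,-102,10]);board('w1')"
```

```text
w1 tall enc 610.2 -330.8 43.1 mom 609.6 -331.7
w1 mid enc 668.8 -204.7 40.8 mom 669.5 -205.4
w1 sauL enc 441.0 -104.0 101.1 mom 440.9 -103.9
w1 board ((457.732666015625, -318.09881591796875), (123.3836441040039, 90.7084732055664), 19.15929412841797)
```

Request:
{"api": "drive_tool", "payload": {"plan": [[[100,-472,0,-165,0,-90,0],[100,-472,0,-165,0,-90,0],[100,-472,0,-165,0,-90,0],[100,-472,0,-165,0,-90,0],[100,-472,0,-165,0,-90,0],[100,-472,0,-165,0,-90,0],[100,-472,0,-165,0,-90,0],[100,-472,0,-165,0,-90,0],[100,-472,0,-165,0,-90,0],[100,-472,0,-165,0,-90,0]]]}}

```text
clock: 2.7
eef_pos: [506.1, 247.9, 298.9]
eef_rot: [0.697, -0.124, 0.123, -0.696]
wrist_force: [-0.1, 0.3, 0.0]
gripper_width: 1.001
```

```bash
python3 ap.py -472 0 -165 0 -90 0; python3 -c "
from h import *
ci,p,d=wrist('w2');print(wproj(ci,[[508,343,35],[592,327,62],[606,171,62]]).round())"; python3 d.py 485 335 200 79.9
```

```text
cmd p [505.5 250.  300.7] jaw 70.1 tilt 0.08
t 2.7 meas [506.1 247.9 298.9] err [ 0.6 -2.1 -1.8] rot err deg [-0.17  0.19 -0.03] F [-0.1  0.3  0. ] w 1.001 q [ 0.11  0.46 -0.87  1.67  0.38  1.19  0.37]
[[391. 138.]
 [402. 204.]
 [298. 249.]]
cmd p [505.5 250.  300.7] jaw 70.1 tilt 0.08
t [-48.1 100.8  72.8] r [-0.06 -9.81 -0.04] dist 133.0
```

View pics/w2.png

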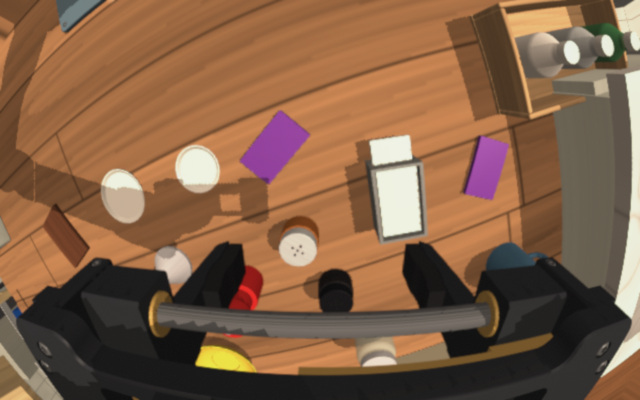

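```bash
cat >> wm.py <<'E'
def tile(name,P,z,sl=60,vl=190,er=0):
    ci,H,S,V=load_(name);m=comp((S<sl)&(V>vl),wproj(ci,P)[0])
    if er: m=cv2.morphologyEx(m,cv2.MORPH_OPEN,np.ones((er,er)))
    c=cont(m);w=wplane(ci,c,z)[:,:2].astype(np.float32);r=cv2.minAreaRect(w);print(name,"tile",r,cv2.boxPoints(r).round(1).tolist(),"px",c.min(0),c.max(0))
E
python3 -c "
from wm import *
tile('w2',[525,340,35],35);circ('w2','squat',[606,171,62],75,130);circ('w2','sauS',[452,59,10])"
```

```text
w2 tile ((522.7779541015625, 337.70648193359375), (56.2535285949707, 34.220340728759766), 79.92264556884766) [[501.0, 313.0], [534.7000122070312, 307.0], [544.5, 362.3999938964844], [510.8999938964844, 368.3999938964844]] px [370 135] [411 164]
w2 squat enc 603.5 171.5 59.8 mom 604.7 171.9
w2 sauS enc 454.0 58.3 76.6 mom 453.7 58.6
```

```bash
python3 d.py 520.5 339 110 79.9
```

```text
cmd p [505.5 250.  300.7] jaw 70.1 tilt 0.08
t [-16.  190.8  88.6] r [-0.06 -9.81 -0.04] dist 211.0
```

Request:
{"api": "drive_tool", "payload": {"plan": [[[100,-8,60,45,0,-5,0],[100,-16,120,88.5,0,-9.8,0],[100,-16,160,88.5,0,-9.8,0],[100,-16,191,88.5,0,-9.8,0],[100,-16,191,88.5,0,-9.8,0],[100,-16,191,88.5,0,-9.8,0],[100,-16,191,88.5,0,-9.8,0],[100,-16,191,88.5,0,-9.8,0]]]}}

```text
clock: 3.75
eef_pos: [521.3, 338.8, 110.1]
eef_rot: [-0.704, 0.062, -0.063, 0.705]
wrist_force: [0.5, 0.4, 0.3]
gripper_width: 1.002
```

```bash
python3 ap.py -16 191 88.5 0 -9.8 0; python3 -c "
from wm import *
ci,p,d=wrist('w3');print(wproj(ci,[[508,343,35],[520,339,30]]).round())"; python3 d.py 520.5 339 26 79.9
```

```text
cmd p [520.5 338.9 109.8] jaw 79.9 tilt 0.08
t 3.75 meas [521.3 338.8 110.1] err [ 0.8 -0.1  0.3] rot err deg [-0.    0.04 -0.14] F [0.5 0.4 0.3] w 1.002 q [-0.14  0.78 -0.75  1.67  0.63  0.95  0.26]
[[327. 192.]
 [325. 206.]]
cmd p [520.5 338.9 109.8] jaw 79.9 tilt 0.08
t [ 0.  83.8 -0. ] r [-0.07 -0.01 -0.04] dist 84.0
```

View pics/w3.png

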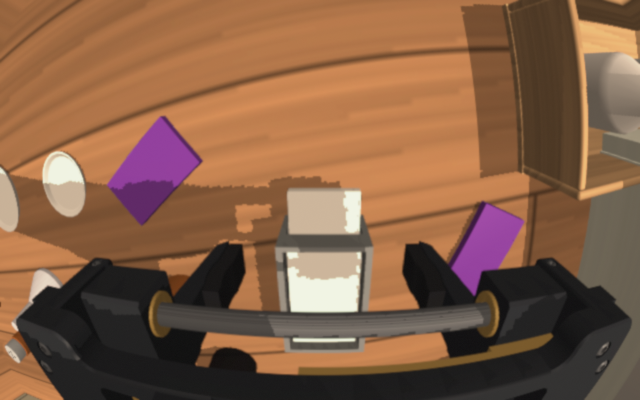

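```bash
python3 -c "
from wm import *
ci=wci('w3');print(wplane(ci,[[288,189],[361,190],[324.5,189.5],[286,220],[364,222]],35).round(1), wray(ci,[0,0])[0].round())"; python3 crop.py pics/w3.png 240 160 160 100 5 pics/w3c.png
```

```text
[[500.1 314.4  35. ]
 [510.5 368.3  35. ]
 [505.3 341.3  35. ]
 [524.4 307.5  35. ]
 [536.9 367.1  35. ]] [438. 352. 256.]
```

View pics/w3c.png

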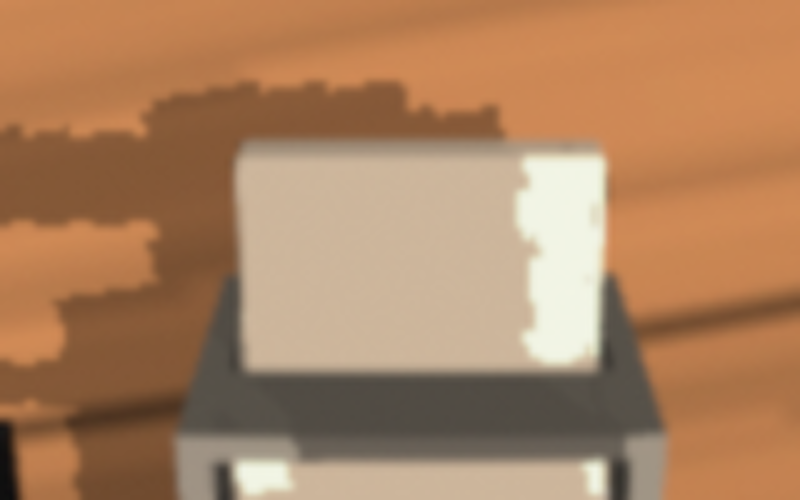

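Request:
{"api": "drive_tool", "payload": {"plan": [[[100,0,40,0,0,0,0],[100,0,70,0,0,0,0],[100,0,84,0,0,0,0],[100,0,84,0,0,0,0],[0,0,84,0,0,0,0],[0,0,84,0,0,0,0],[0,0,84,0,0,0,0],[0,0,84,0,0,0,0],[0,0,84,0,0,0,0],[0,0,84,0,0,0,0]]], "squeeze": 35}}

```text
clock: 5.05
eef_pos: [520.8, 339.0, 25.1]
eef_rot: [-0.704, 0.062, -0.063, 0.704]
wrist_force: [-1.0, 0.2, 5.0]
gripper_width: 0.63
```

```bash
python3 ap.py 0 84 0; python3 -c "
import numpy as np;from pl import *
p,_=load();d=np.array([-.9845,.1754,0]);print(p+85*d);_,R=load();print(R.T@(85*d))"
```

```text
cmd p [520.5 339.   25.8] jaw 79.9 tilt 0.08
t 5.05 meas [520.8 339.   25.1] err [ 0.3 -0.  -0.6] rot err deg [-0.04 -0.   -0.07] F [-1.   0.2  5. ] w 0.63 q [-0.19  0.89 -0.67  1.7   0.72  0.82  0.2 ]
[436.78335404 353.9393268   25.76174668]
[-8.50002103e+01  5.43695182e-02 -1.93857614e-02]
```

Request:
{"api": "drive_tool", "payload": {"plan": [[[0,-6,0,0,0,0,0],[0,-16,0,0,0,0,0],[0,-28,0,0,0,0,0],[0,-40,0,0,0,0,0],[0,-52,0,0,0,0,0],[0,-64,0,0,0,0,0],[0,-76,0,0,0,0,0],[0,-85,0,0,0,0,0],[0,-85,0,0,0,0,0]]]}}

```text
clock: 6.18
eef_pos: [435.8, 353.9, 24.6]
eef_rot: [0.705, -0.062, 0.062, -0.704]
wrist_force: [-0.2, -0.1, 0.3]
gripper_width: 0.631
```

```bash
python3 ap.py -85 0 0; python3 -c "
from wm import *
ci,p,d=wrist('w4')"; python3 d.py 430 320 150 79.9;
```

```text
cmd p [436.8 354.   25.8] jaw 79.9 tilt 0.08
t 6.175 meas [435.8 353.9  24.6] err [-1.  -0.1 -1.2] rot err deg [-0.09 -0.08  0.  ] F [-0.2 -0.1  0.3] w 0.631 q [-0.27  0.82 -0.67  1.86  0.74  0.74  0.03]
cmd p [436.8 354.   25.8] jaw 79.9 tilt 0.08
t [  -0.8 -124.2  -34.5] r [-0.07 -0.01 -0.04] dist 129.0
```

View pics/w4.png

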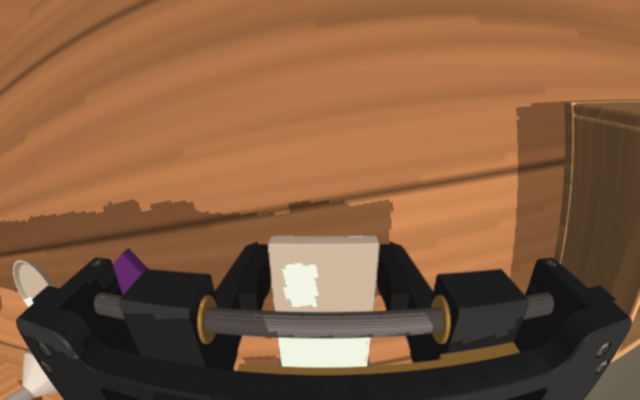

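```bash
python3 crop.py pics/w4.png 240 220 160 90 5 pics/w4c.png; python3 -c "
from wm import *
ci=wci('w4');print(wplane(ci,[[269,245],[378,244],[323.5,244.5]],34.5).round(1))"
```

```text
[[417.5 328.1  34.5]
 [426.5 381.9  34.5]
 [421.7 355.1  34.5]]
```

View pics/w4c.png

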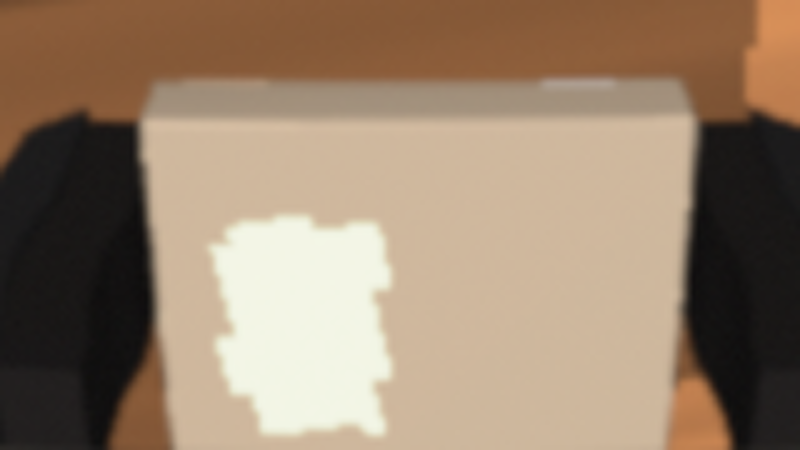

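Request:
{"api": "drive_tool", "payload": {"plan": [[[0,-1,-20,-6,0,0,0],[0,-1,-50,-15,0,0,0],[0,-1,-90,-25,0,0,0],[0,-1,-124,-34,0,0,0],[0,-1,-124,-34,0,0,0],[0,-1,-124,-34,0,0,0]]]}}

```text
clock: 6.98
eef_pos: [430.1, 319.9, 148.8]
eef_rot: [0.704, -0.062, 0.063, -0.704]
wrist_force: [0.7, -1.1, -1.5]
gripper_width: 0.628
```

```bash
python3 ap.py -1 -124 -34; python3 d.py 450 -150 200 0; python3 d.py 424 -327 150 108.7
```

```text
cmd p [429.9 320.5 149.8] jaw 79.9 tilt 0.08
t 6.975 meas [430.1 319.9 148.8] err [ 0.2 -0.6 -1. ] rot err deg [-0.08  0.04 -0.06] F [ 0.7 -1.1 -1.5] w 0.628 q [-0.1   0.61 -0.83  1.88  0.57  0.9   0.19]
cmd p [429.9 320.5 149.8] jaw 79.9 tilt 0.08
t [ 102.4  -50.8 -459.6] r [-3.000e-02  7.989e+01 -8.000e-02] dist 474.0
cmd p [429.9 320.5 149.8] jaw 79.9 tilt 0.08
t [ 107.9   -1.  -638.5] r [-7.000e-02 -2.881e+01 -2.000e-02] dist 648.0
```

```bash
python3 d.py 470 20 200 0
```

```text
cmd p [429.9 320.5 149.8] jaw 79.9 tilt 0.08
t [  92.2  -50.6 -288.7] r [-3.000e-02  7.989e+01 -8.000e-02] dist 307.0
```

Request:
{"api": "drive_tool", "payload": {"plan": [[[0,5,-5,-16,0,5,0],[0,14,-10,-44,0,13,0],[0,25,-16,-80,0,22,0],[0,38,-22,-118,0,32,0],[0,50,-28,-156,0,42,0],[0,62,-35,-194,0,52,0],[0,75,-42,-232,0,62,0],[0,85,-48,-265,0,71,0],[0,92,-50,-289,0,80,0],[0,92,-50,-289,0,80,0]]]}}

```text
clock: 8.22
eef_pos: [469.4, 18.0, 197.9]
eef_rot: [-0.499, 0.501, -0.501, 0.498]
wrist_force: [0.2, 0.3, -1.1]
gripper_width: 0.631
```

```bash
python3 ap.py 92 -50 -289 0 80 0; python3 d.py 489 -306 150 -71
```

```text
cmd p [469.7  19.8 199.4] jaw -0.1 tilt 0.08
t 8.225 meas [469.4  18.  197.9] err [-0.3 -1.8 -1.5] rot err deg [-0.07  0.16 -0.12] F [ 0.2  0.3 -1.1] w 0.631 q [ 0.32  0.34 -0.54  2.01  0.23  0.85 -0.35]
cmd p [469.7  19.8 199.4] jaw -0.1 tilt 0.08
t [325.8  49.   20. ] r [ 7.000e-02  7.089e+01 -5.000e-02] dist 330.0
```

Request:
{"api": "drive_tool", "payload": {"plan": [[[0,16,0,0,0,5,0],[0,46,0,0,0,12,0],[0,84,2,4,0,20,0],[0,124,5,8,0,29,0],[0,166,10,10,0,38,0],[0,208,18,13,0,47,0],[0,250,26,16,0,56,0],[0,290,36,18,0,64,0],[0,326,49,20,0,71,0],[0,326,49,20,0,71,0]]]}}

```text
clock: 9.48
eef_pos: [488.2, -307.4, 147.6]
eef_rot: [-0.117, 0.698, -0.697, 0.115]
wrist_force: [0.7, -0.2, -0.8]
gripper_width: 0.63
```

```bash
python3 ap.py 326 49 20 0 71 0; python3 -c "
from wm import *
ci,p,d=wrist('w5');print(wproj(ci,[457,-317,12]))"; python3 ap.py
```

```text
cmd p [ 489.  -306.2  150. ] jaw -71.1 tilt 0.08
t 9.475 meas [ 488.2 -307.4  147.6] err [-0.8 -1.2 -2.3] rot err deg [-0.01  0.03 -0.15] F [ 0.7 -0.2 -0.8] w 0.63 q [ 0.59  0.53 -0.14  1.8   0.1   0.82 -0.84]
[[321.64385277 217.85082493]]
cmd p [ 489.  -306.2  150. ] jaw -71.1 tilt 0.08
t 9.525 meas [ 488.9 -305.3  148.2] err [-0.1  0.9 -1.8] rot err deg [-0.06 -0.16 -0.08] F [ 0.1  0.2 -1.3] w 0.625 q [ 0.59  0.53 -0.14  1.8   0.1   0.82 -0.84]
```

View pics/w5.png

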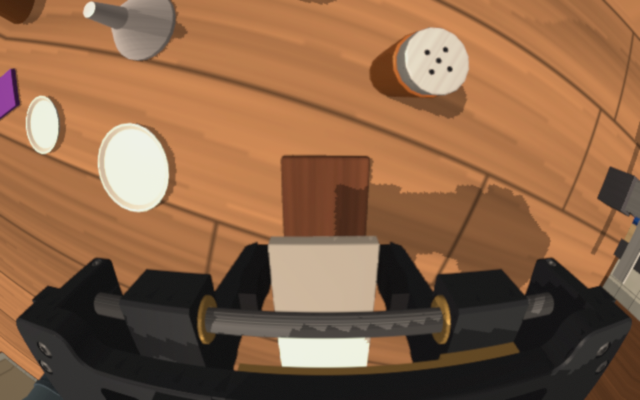

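```bash
python3 crop.py pics/w5.png 260 140 130 110 6 pics/w5c.png
```

View pics/w5c.png

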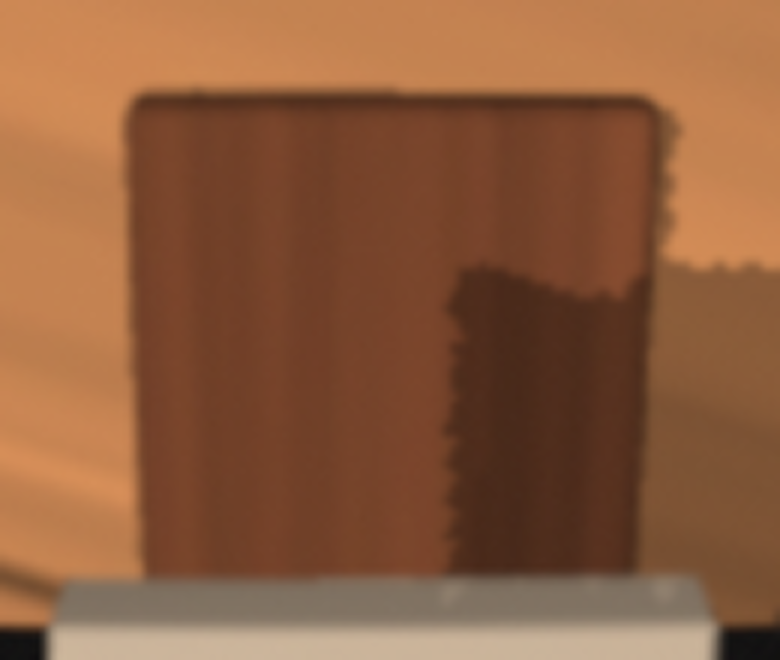

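```bash
python3 -c "
from wm import *
from pl import *
ci=wci('w5');w=wplane(ci,[[281.9,157.2],[369.2,157.7],[283.7,233.2],[366,234.8]],12);print(w.round(1))
for a,b in((0,2),(1,3),(1,0)):
  v=w[b]-w[a];print(np.linalg.norm(v),np.degrees(np.arctan2(v[1],v[0])))
m=(w[0]+w[1])/2;n=(w[2]+w[3])/2;print('end',m,'mid2',n);u=np.array([np.cos(np.radians(19)),np.sin(np.radians(19)),0]);print('centre from end',m-62*u)
t=wplane(ci,[[269,244.5],[378,244.5]],157);print(t.round(1))
"
```

```text
[[ 502.6 -262.5   12. ]
 [ 528.4 -339.6   12. ]
 [ 428.6 -286.1   12. ]
 [ 453.8 -365.5   12. ]]
77.69181786747369 -162.2667124102554
79.0451753319376 -160.81241612265885
81.30720578129672 108.5562807768294
end [ 515.50023913 -301.01149011   12.        ] mid2 [ 441.17309221 -325.8330013    12.        ]
centre from end [ 456.87808744 -321.19671569   12.        ]
[[ 491.7 -278.4  157. ]
 [ 509.3 -330.2  157. ]]
```

```bash
python3 crop.py pics/scene0.png 165 240 70 55 11 pics/s0c.png;python3 crop.py pics/top0.png 440 215 65 70 8 pics/t0c.png
```

```text
(no output)
```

View pics/s0c.png

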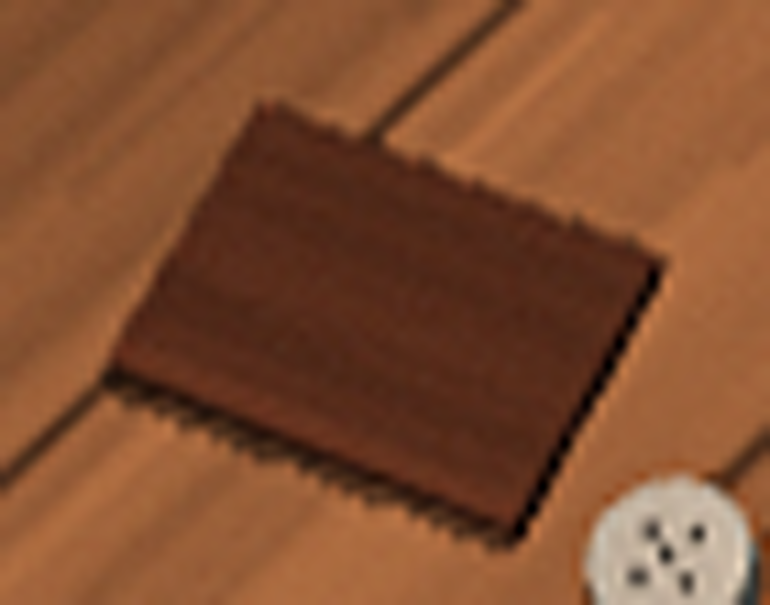

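View pics/t0c.png

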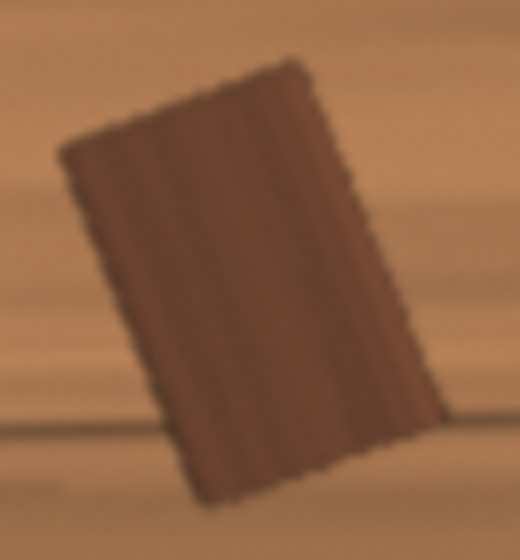

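```bash
python3 -c "
from h import *
for n,q in(('scene',np.array([[265,102],[660,255],[510,530],[110,365]])/11-.45+[165,240]),('top',np.array([[62,148],[297,60],[447,418],[207,505]])/8-.44+[440,215])):
  w=plane(camera_info(n),q,12);print(n,w.round(1)[:,:2].tolist(),w.mean(0).round(1))
  for a,b in((0,1),(1,2),(2,3),(3,0)):
    v=w[b]-w[a];print(np.linalg.norm(v).round(1),np.degrees(np.arctan2(v[1],v[0])).round(1))
"
```

```text
scene [[384.7, -299.3], [499.1, -260.8], [525.5, -339.3], [411.1, -376.7]] [ 455.1 -319.    12. ]
120.7 18.6
82.8 -71.5
120.3 -161.9
81.7 108.8
top [[502.8, -258.8], [529.4, -336.7], [413.6, -376.0], [388.0, -297.6]] [ 458.4 -317.3   12. ]
82.3 -71.2
122.3 -161.3
82.5 108.0
121.1 18.6
```

```bash
python3 d.py 489.2 -308 40 -71.5;python3 ap.py
```

```text
cmd p [ 489.  -306.2  150. ] jaw -71.1 tilt 0.08
t [  0.4 110.    1.9] r [0.08 0.39 0.  ] dist 110.0
cmd p [ 489.  -306.2  150. ] jaw -71.1 tilt 0.08
t 9.525 meas [ 488.9 -305.3  148.2] err [-0.1  0.9 -1.8] rot err deg [-0.06 -0.16 -0.08] F [ 0.1  0.2 -1.3] w 0.625 q [ 0.59  0.53 -0.14  1.8   0.1   0.82 -0.84]
```

Request:
{"api": "drive_tool", "payload": {"plan": [[[0,0,15,1,0,0,0],[0,0.4,40,2,0,0.4,0],[0,0.4,70,2,0,0.4,0],[0,0.4,95,2,0,0.4,0],[0,0.4,110,2,0,0.4,0],[0,0.4,122,2,0,0.4,0],[0,0.4,128,2,0,0.4,0],[0,0.4,130,2,0,0.4,0],[0,0.4,130,2,0,0.4,0]]]}}

```text
clock: 10.65
eef_pos: [489.6, -308.5, 20.1]
eef_rot: [0.113, -0.698, 0.698, -0.114]
wrist_force: [-0.1, -0.3, -0.8]
gripper_width: 0.63
```

```bash
python3 ap.py 0.4 130 2 0 0.4 0;for i in 1 2 3; do python3 -c "
from cell import *
grab_frame('top')"; python3 ap.py|tail -1; done; python3 -c "
from wm import *
wrist('w6')"
```

```text
cmd p [ 489.3 -308.1   20. ] jaw -71.5 tilt 0.08
t 10.65 meas [ 489.6 -308.5   20.1] err [ 0.4 -0.5  0.1] rot err deg [0.11 0.   0.03] F [-0.1 -0.3 -0.8] w 0.63 q [ 0.57  0.73 -0.11  1.84  0.14  0.58 -0.88]
t 10.7 meas [ 489.7 -308.6   20.2] err [ 0.4 -0.5  0.3] rot err deg [0.12 0.   0.03] F [-0.8  0.5 -0. ] w 0.633 q [ 0.57  0.73 -0.11  1.84  0.14  0.58 -0.88]
t 10.75 meas [ 489.7 -308.6   20.2] err [ 0.4 -0.5  0.2] rot err deg [0.11 0.01 0.03] F [-0.5  0.4 -1.2] w 0.632 q [ 0.57  0.73 -0.11  1.84  0.14  0.58 -0.88]
t 10.8 meas [ 489.7 -308.6   20.2] err [ 0.4 -0.5  0.2] rot err deg [0.11 0.01 0.03] F [ 0.2 -0.3 -0.8] w 0.634 q [ 0.57  0.73 -0.11  1.84  0.14  0.58 -0.88]
```

View pics/w6.png

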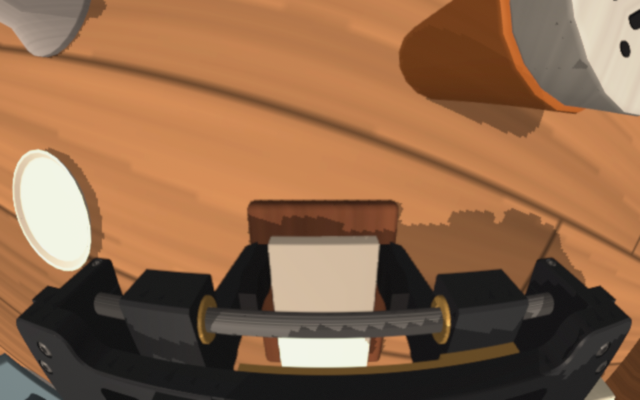

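```bash
python3 crop.py pics/w6.png 235 190 180 75 4 pics/w6c.png; python3 -c "
from wm import *
ci=wci('w6');print(wplane(ci,[[248,208],[398,208]],12).round(1),wplane(ci,[[269,245],[378,245]],30).round(1))"; python3 d.py 489.2 -308 12.7
```

```text
[[ 501.2 -262.5   12. ]
 [ 527.1 -339.9   12. ]] [[ 493.3 -279.7   30. ]
 [ 510.5 -331.4   30. ]]
cmd p [ 489.3 -308.1   20. ] jaw -71.5 tilt 0.08
t [ 0.   7.3 -0.1] r [0. 0. 0.] dist 7.0
```

View pics/w6c.png

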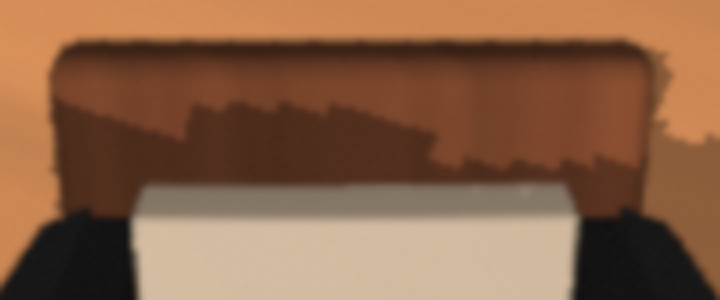

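```bash
python3 -c "
from wm import *
ci=wci('w6');a=wplane(ci,[[248.6,204.3],[397.3,204.3]],12);b=wplane(ci,[[268,243.6],[379.6,243.6]],30);c=wplane(ci,[[270,236],[378,236]],20);print(a.round(1),b.round(1),c.round(1))
u=np.array([np.cos(np.radians(18.5)),np.sin(np.radians(18.5)),0]);n=np.array([-u[1],u[0],0])
for x in(b,c):
  d=(a.mean(0)-x.mean(0));print('long',d@u,'lat',d@n)
"
```

```text
[[ 503.4 -262.3   12. ]
 [ 528.9 -338.6   12. ]] [[ 493.9 -279.    30. ]
 [ 511.5 -331.9   30. ]] [[ 493.1 -278.6   20. ]
 [ 511.2 -332.9   20. ]]
long 14.386531150187558 lat 0.4394272771237171
long 14.953590644580846 lat 0.5635392463818931
```

Tile is centred over the board to about 0.5 mm. Lower and release.

Request:
{"api": "drive_tool", "payload": {"plan": [[[0,0.5,3,-0.5,0,0,0],[0,0.5,5,-0.5,0,0,0],[0,0.5,6.5,-0.5,0,0,0],[0,0.5,7.5,-0.5,0,0,0],[0,0.5,7.5,-0.5,0,0,0]]]}}

```text
clock: 11.48
eef_pos: [488.7, -308.0, 12.5]
eef_rot: [-0.114, 0.698, -0.698, 0.113]
wrist_force: [-2.4, 2.1, 5.6]
gripper_width: 0.631
```

```bash
python3 ap.py 0.5 7.5 -0.5
```

```text
cmd p [ 488.6 -307.7   12.5] jaw -71.5 tilt 0.08
t 11.475 meas [ 488.7 -308.    12.5] err [ 0.1 -0.2  0. ] rot err deg [ 0.07 -0.   -0.01] F [-2.4  2.1  5.6] w 0.631 q [ 0.57  0.75 -0.11  1.84  0.14  0.56 -0.88]
```

Request:
{"api": "drive_tool", "payload": {"plan": [[[90,0,-0.5,0,0,0,0],[90,0,-0.5,0,0,0,0],[90,0,-0.5,0,0,0,0],[90,0,-20,0,0,0,0],[90,0,-60,0,0,0,0],[90,0,-115,0,0,0,0],[90,0,-170,0,0,0,0],[90,0,-200,0,0,0,0],[90,0,-200,0,0,0,0]]]}}

```text
clock: 12.6
eef_pos: [490.3, -308.9, 216.1]
eef_rot: [0.112, -0.696, 0.699, -0.115]
wrist_force: [-0.7, -0.3, -0.2]
gripper_width: 0.9
```

```bash
python3 ap.py 0 -200 0; python3 -c "
from wm import *
ci,p,d=wrist('w7');print(wproj(ci,[[457,-318.5,22],[609,-333,125]]))"; python3 d.py 550 -260 250 -71.5;python3 ap.py
```

```text
cmd p [ 488.7 -308.   212.5] jaw -71.5 tilt 0.08
t 12.6 meas [ 490.3 -308.9  216.1] err [ 1.6 -1.   3.7] rot err deg [0.36 0.01 0.25] F [-0.7 -0.3 -0.2] w 0.9 q [ 0.6   0.44 -0.15  1.75  0.08  0.95 -0.83]
[[320.51246008 201.41675382]
 [400.45020146  72.54022688]]
cmd p [ 488.7 -308.   212.5] jaw -71.5 tilt 0.08
t [-73.3 -37.5 -26.1] r [ 0.08 -0.01  0.  ] dist 86.0
cmd p [ 488.7 -308.   212.5] jaw -71.5 tilt 0.08
t 12.65 meas [ 489.2 -308.3  214. ] err [ 0.5 -0.4  1.5] rot err deg [0.21 0.   0.11] F [-0.6 -0.6 -0.5] w 0.898 q [ 0.6   0.45 -0.15  1.75  0.08  0.95 -0.83]
```

View pics/w7.png

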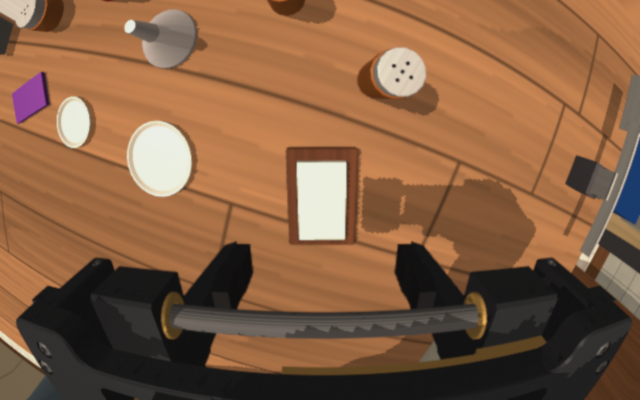

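```bash
python3 -c "
from wm import *
tile('w7',[457,-318,22],22,90,150);board_ok=0
ci,H,S,V=load_('w7');m=comp((S<90)&(V>150),wproj(ci,[457,-318,22])[0])
b=((V<140)&(S>100)).astype(np.uint8)|m;b=comp(b>0,wproj(ci,[457,-318,22])[0]);b=cv2.morphologyEx(b,cv2.MORPH_OPEN,np.ones((7,7)))
w=wplane(ci,cont(b),12)[:,:2].astype(np.float32);print(cv2.minAreaRect(w))
circ('w7','tall',[609,-333,125],75,130);circ('w7','sauL',[440,-102,10])
"; python3 d.py 608.8 -332 160 -28; python3 -c "
from h import *
p,d=grab_frame('top');cv2.imwrite('pics/top1.png',p[:,:,::-1])"; python3 crop.py pics/top1.png 420 160 110 130 5 pics/top1c.png
```

```text
w7 tile ((456.84613037109375, -319.6788330078125), (96.90780639648438, 57.19609832763672), 19.04585075378418) [[401.70001220703125, -308.5], [420.3999938964844, -362.5], [512.0, -330.8999938964844], [493.29998779296875, -276.79998779296875]] px [296 161] [346 239]
((484.0286560058594, -501.0419921875), (275.0872802734375, 157.97003173828125), 73.40091705322266)
w7 tall enc 609.9 -333.1 39.8 mom 609.9 -333.3
w7 sauL enc 441.0 -103.6 101.1 mom 440.9 -103.8
cmd p [ 488.7 -308.   212.5] jaw -71.5 tilt 0.08
t [-106.3   52.4   60.9] r [ 7.000e-02 -4.351e+01 -3.000e-02] dist 133.0
```

View pics/top1c.png

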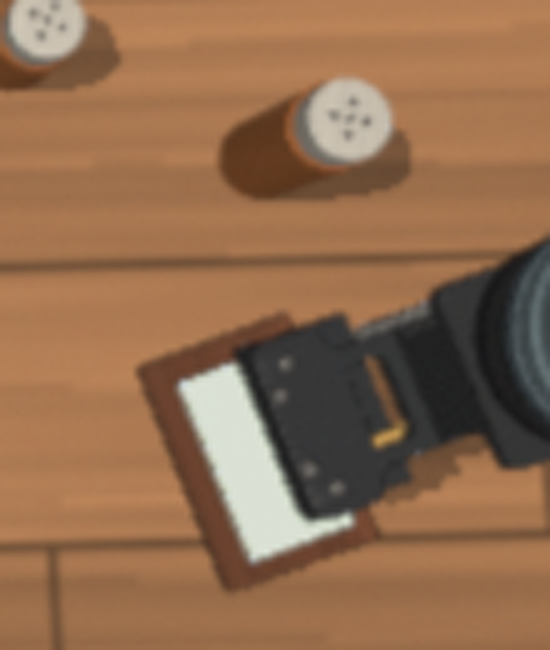

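```bash
python3 d.py 609.5 -332.8 170 -71.5
```

```text
cmd p [ 488.7 -308.   212.5] jaw -71.5 tilt 0.08
t [-106.7   42.4   61.9] r [ 0.08 -0.01  0.  ] dist 130.0
```

Request:
{"api": "drive_tool", "payload": {"plan": [[[100,-35,14,20,0,0,0],[100,-75,30,43,0,0,0],[100,-107,42.5,62,0,0,0],[100,-107,42.5,62,0,0,0],[100,-107,42.5,62,0,0,0],[100,-107,42.5,62,0,0,0]]]}}

```text
clock: 13.45
eef_pos: [608.8, -333.1, 169.9]
eef_rot: [0.114, -0.698, 0.698, -0.113]
wrist_force: [0.1, -0.5, 0.4]
gripper_width: 1.005
```

```bash
python3 ap.py -107 42.5 62; python3 -c "
from wm import *
ci,p,d=wrist('w8');print(wproj(ci,[[609.5,-332.8,125]]))"; python3 ap.py;python3 d.py 609.5 -332.8 69
```

```text
cmd p [ 609.8 -332.8  169.9] jaw -71.5 tilt 0.08
t 13.45 meas [ 608.8 -333.1  169.9] err [-1.1 -0.3  0.1] rot err deg [ 0.07  0.04 -0.04] F [ 0.1 -0.5  0.4] w 1.005 q [ 0.52  0.69 -0.13  1.46  0.1   1.01 -0.89]
[[321.78510096 223.46768001]]
cmd p [ 609.8 -332.8  169.9] jaw -71.5 tilt 0.08
t 13.5 meas [ 609.  -333.2  170.2] err [-0.9 -0.4  0.3] rot err deg [ 0.09  0.04 -0.02] F [ 0.3 -0.7 -0.1] w 1.001 q [ 0.52  0.69 -0.13  1.46  0.1   1.01 -0.89]
cmd p [ 609.8 -332.8  169.9] jaw -71.5 tilt 0.08
t [  0.3 100.9   0. ] r [0. 0. 0.] dist 101.0
```

View pics/w8.png

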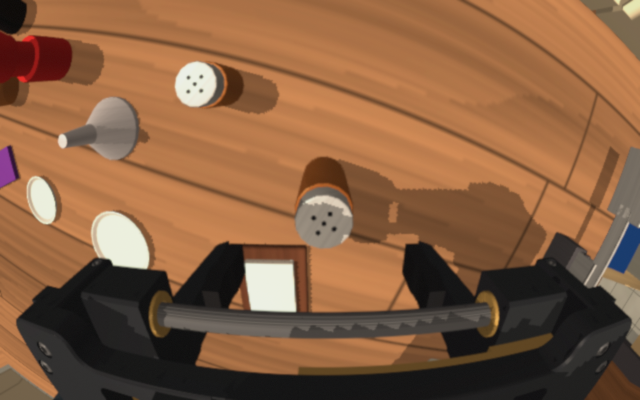

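```bash
python3 -c "
from wm import *
print(wplane(wci('w8'),[[324,221.5],[321.8,223.5]],125).round(1));circ('w8','mid',[670,-205,80],75,130)"
```

```text
[[ 611.3 -333.8  125. ]
 [ 609.5 -332.8  125. ]]
w8 mid enc 670.9 -206.7 37.3 mom 671.0 -206.6
```

Request:
{"api": "drive_tool", "payload": {"plan": [[[100,0,35,0,0,0,0],[100,0,65,0,0,0,0],[100,0,90,0,0,0,0],[100,0,101,0,0,0,0],[100,0,101,0,0,0,0],[0,0,101,0,0,0,0],[0,0,101,0,0,0,0],[0,0,101,0,0,0,0],[0,0,101,0,0,0,0],[0,0,101,0,0,0,0]]], "squeeze": 25}}

```text
clock: 14.75
eef_pos: [609.9, -332.9, 68.8]
eef_rot: [0.114, -0.698, 0.698, -0.114]
wrist_force: [1.0, 0.5, -0.0]
gripper_width: 0.491
```

```bash
python3 ap.py 0 101 0;python3 -c "
from wm import *
ci,p,d=wrist('w9')"
```

```text
cmd p [ 609.8 -332.7   68.9] jaw -71.5 tilt 0.08
t 14.75 meas [ 609.9 -332.9   68.8] err [ 0.1 -0.2 -0.1] rot err deg [0.08 0.   0.  ] F [ 1.   0.5 -0. ] w 0.491 q [ 0.51  0.81 -0.12  1.5   0.12  0.84 -0.9 ]
```

View pics/w9.png

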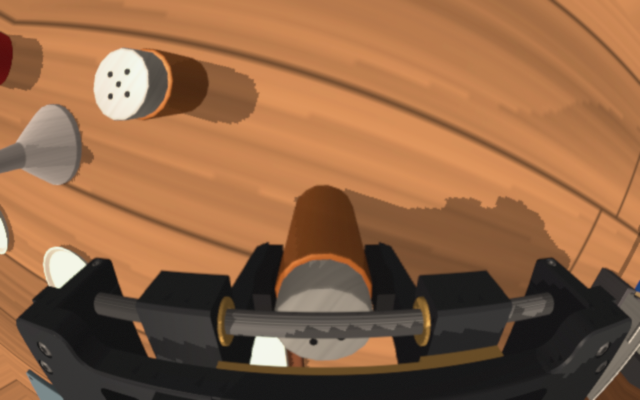

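```bash
python3 d.py 456.9 -319 150 -71.5
```

```text
cmd p [ 609.8 -332.7   68.9] jaw -71.5 tilt 0.08
t [140.7 -81.  -61.6] r [ 0.08 -0.01  0.  ] dist 174.0
```

Request:
{"api": "drive_tool", "payload": {"plan": [[[0,0,-10,0,0,0,0],[0,0,-35,0,0,0,0],[0,10,-60,-4,0,0,0],[0,30,-75,-13,0,0,0],[0,58,-81,-25,0,0,0],[0,88,-81,-39,0,0,0],[0,115,-81,-51,0,0,0],[0,134,-81,-59,0,0,0],[0,140.5,-81,-61.5,0,0,0],[0,140.5,-81,-61.5,0,0,0]]]}}

```text
clock: 16.05
eef_pos: [457.5, -319.3, 150.1]
eef_rot: [0.113, -0.698, 0.698, -0.114]
wrist_force: [0.2, -0.4, -1.4]
gripper_width: 0.488
```

```bash
python3 ap.py 140.5 -81 -61.5;python3 -c "
from wm import *
ci,p,d=wrist('w10')"; python3 ap.py|tail -1;python3 d.py 456.9 -319 97
```

```text
cmd p [ 457.1 -319.   150. ] jaw -71.5 tilt 0.08
t 16.05 meas [ 457.5 -319.3  150.1] err [ 0.4 -0.3  0.1] rot err deg [0.1  0.01 0.03] F [ 0.2 -0.4 -1.4] w 0.488 q [ 0.64  0.5  -0.15  1.85  0.1   0.8  -0.81]
t 16.1 meas [ 458.  -319.2  150.1] err [ 1.  -0.2  0.1] rot err deg [ 0.11 -0.02  0.06] F [ 0.4  0.5 -2. ] w 0.497 q [ 0.64  0.5  -0.15  1.85  0.1   0.8  -0.81]
cmd p [ 457.1 -319.   150. ] jaw -71.5 tilt 0.08
t [ 0.2 53.   0. ] r [0. 0. 0.] dist 53.0
```

View pics/w10.png

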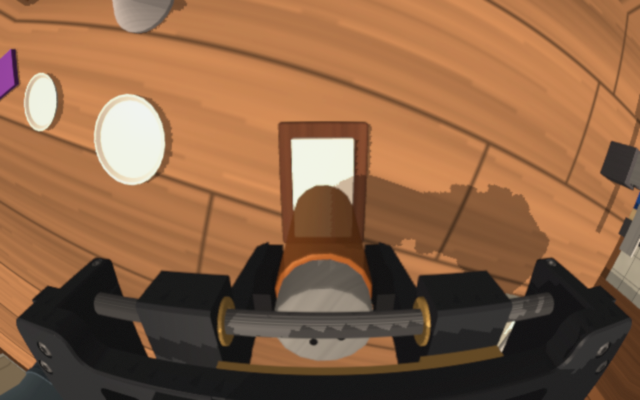

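Shaker (foot at ~(323,215)) held upright above the tile ((323,165)). Lower it.

Request:
{"api": "drive_tool", "payload": {"plan": [[[0,0.2,15,0,0,0,0],[0,0.2,32,0,0,0,0],[0,0.2,46,0,0,0,0],[0,0.2,53,0,0,0,0],[0,0.2,56,0,0,0,0],[0,0.2,57.5,0,0,0,0],[0,0.2,58.5,0,0,0,0],[0,0.2,58.5,0,0,0,0]]]}}

```text
clock: 17.1
eef_pos: [457.1, -319.3, 91.5]
eef_rot: [0.113, -0.698, 0.698, -0.114]
wrist_force: [0.2, -0.5, -2.0]
gripper_width: 0.489
```

```bash
python3 ap.py 0.2 58.5 0;python3 -c "
from wm import *
ci,p,d=wrist('w11')"; python3 ap.py|tail -1
```

```text
cmd p [ 456.9 -319.    91.5] jaw -71.5 tilt 0.08
t 17.1 meas [ 457.1 -319.3   91.5] err [ 0.3 -0.3  0. ] rot err deg [0.1  0.   0.02] F [ 0.2 -0.5 -2. ] w 0.489 q [ 0.63  0.59 -0.14  1.88  0.12  0.68 -0.82]
t 17.15 meas [ 457.1 -319.3   91.5] err [ 0.2 -0.3  0. ] rot err deg [0.1  0.   0.02] F [ 0.3 -0.5 -2. ] w 0.491 q [ 0.63  0.59 -0.14  1.88  0.12  0.68 -0.82]
```

View pics/w11.png

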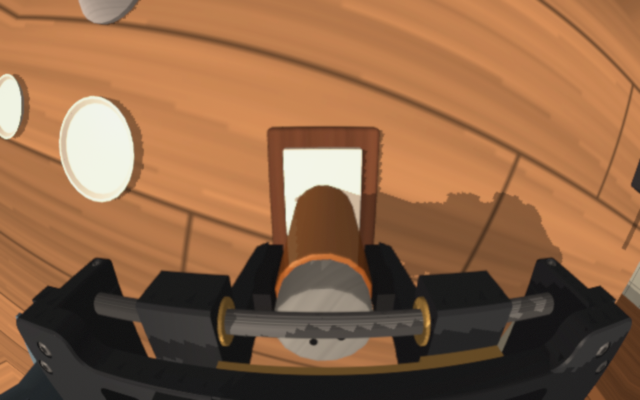

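```bash
python3 crop.py pics/w11.png 255 115 140 120 5 pics/w11c.png; python3 -c "
from wm import *
ci=wci('w11');a=wplane(ci,[[284,149],[362,150],[323,149.5]],22);b=wplane(ci,[[322,185.5]],22.6);print(a.round(1),b.round(1),np.linalg.norm(a[2]-b[0]))"
```

```text
[[ 493.4 -278.8   22. ]
 [ 510.2 -331.4   22. ]
 [ 501.6 -305.2   22. ]] [[ 476.5 -312.8   22.6]] 26.31056701472326
```

View pics/w11c.png

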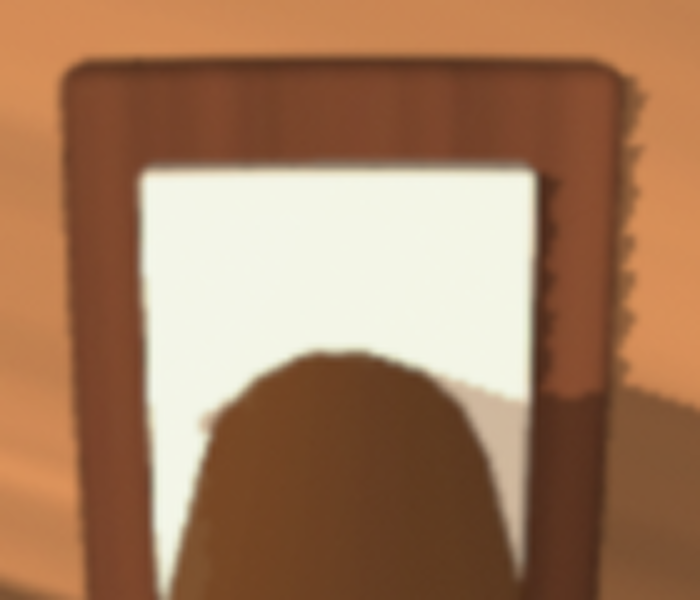

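Request:
{"api": "drive_tool", "payload": {"plan": [[[0,0,0.5,0,0,0,0],[0,0,1,0,0,0,0],[0,0,1,0,0,0,0],[0,0,1,0,0,0,0]]]}}

```text
clock: 17.65
eef_pos: [457.1, -319.3, 90.7]
eef_rot: [0.113, -0.698, 0.698, -0.114]
wrist_force: [-0.5, 0.5, 6.3]
gripper_width: 0.496
```

```bash
python3 ap.py 0 1 0
```

```text
cmd p [ 456.9 -319.    90.5] jaw -71.5 tilt 0.08
t 17.65 meas [ 457.1 -319.3   90.7] err [ 0.2 -0.3  0.2] rot err deg [0.1  0.   0.01] F [-0.5  0.5  6.3] w 0.496 q [ 0.63  0.59 -0.14  1.88  0.12  0.68 -0.82]
```

Request:
{"api": "drive_tool", "payload": {"plan": [[[50,0,0,0,0,0,0],[60,0,0,0,0,0,0],[100,0,0,0,0,0,0],[100,0,0,0,0,0,0],[100,0,0,0,0,0,0],[100,0,-15,0,0,0,0],[100,0,-45,0,0,0,0],[100,0,-80,0,0,0,0],[100,0,-110,0,0,0,0],[100,0,-110,0,0,0,0]]]}}

```text
clock: 18.9
eef_pos: [458.5, -320.2, 203.5]
eef_rot: [0.112, -0.697, 0.699, -0.115]
wrist_force: [0.2, -2.1, -0.4]
gripper_width: 0.996
```

```bash
python3 ap.py 0 -110 0;python3 -c "
from wm import *
ci,p,d=wrist('w12')"; python3 ap.py|tail -1;python3 d.py 670.3 -205.3 130 -71.5;python3 d.py 640 -230 220 -71.5
```

```text
cmd p [ 456.9 -319.1  200.5] jaw -71.5 tilt 0.08
t 18.9 meas [ 458.5 -320.2  203.5] err [ 1.6 -1.1  3. ] rot err deg [0.34 0.01 0.21] F [ 0.2 -2.1 -0.4] w 0.996 q [ 0.65  0.43 -0.16  1.81  0.08  0.9  -0.79]
t 18.95 meas [ 457.5 -319.6  201.7] err [ 0.6 -0.4  1.3] rot err deg [0.2 0.  0.1] F [-0.  -0.6  0.2] w 1.001 q [ 0.65  0.43 -0.16  1.82  0.08  0.9  -0.79]
cmd p [ 456.9 -319.1  200.5] jaw -71.5 tilt 0.08
t [-238.5   70.5  -40.2] r [ 0.08 -0.01  0.  ] dist 252.0
cmd p [ 456.9 -319.1  200.5] jaw -71.5 tilt 0.08
t [-201.9  -19.5  -26.5] r [ 0.08 -0.01  0.  ] dist 205.0
```

View pics/w12.png

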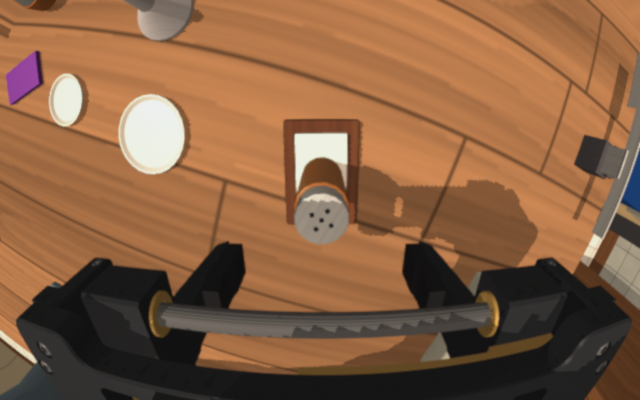

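```bash
python3 d.py 670.2 -205.6 150 -10
```

```text
cmd p [ 456.9 -319.1  200.5] jaw -71.5 tilt 0.08
t [-238.3   50.5  -40. ] r [ 7.000e-02 -6.151e+01 -4.000e-02] dist 247.0
```

Request:
{"api": "drive_tool", "payload": {"plan": [[[100,-40,-5,-7,0,-8,0],[100,-90,-5,-15,0,-18,0],[100,-140,0,-24,0,-28,0],[100,-190,20,-32,0,-38,0],[100,-238.5,40,-40,0,-48,0],[100,-238.5,50.5,-40,0,-56,0],[100,-238.5,50.5,-40,0,-61.5,0],[100,-238.5,50.5,-40,0,-61.5,0],[100,-238.5,50.5,-40,0,-61.5,0]]]}}

```text
clock: 20.08
eef_pos: [670.1, -205.6, 149.3]
eef_rot: [-0.454, 0.542, -0.542, 0.454]
wrist_force: [-0.3, -0.2, 0.1]
gripper_width: 0.996
```

```bash
python3 ap.py -238.5 50.5 -40 0 -61.5 0;python3 -c "
from wm import *
ci,p,d=wrist('w13');print(wproj(ci,[[670.2,-205.6,80]]).round(1));circ('w13','mid',[670,-205,80],75,130)"; python3 ap.py|tail -1;python3 d.py 670.2 -205.6 23
```

```text
cmd p [ 670.4 -205.5  150. ] jaw -10.0 tilt 0.08
t 20.075 meas [ 670.1 -205.6  149.3] err [-0.3 -0.1 -0.7] rot err deg [-0.01  0.12 -0.06] F [-0.3 -0.2  0.1] w 0.996 q [ 0.48  0.75 -0.39  1.43  0.31  1.02 -0.16]
[[323.9 210.9]]
w13 mid enc 670.4 -205.6 38.5 mom 670.9 -205.5
t 20.125 meas [ 670.2 -205.7  149.6] err [-0.2 -0.2 -0.5] rot err deg [ 0.02  0.09 -0.07] F [-0.6 -0.9 -0.1] w 1.001 q [ 0.48  0.75 -0.39  1.43  0.31  1.02 -0.16]
cmd p [ 670.4 -205.5  150. ] jaw -10.0 tilt 0.08
t [ 3.00e-01  1.27e+02 -1.00e-01] r [0. 0. 0.] dist 127.0
```

View pics/w13.png

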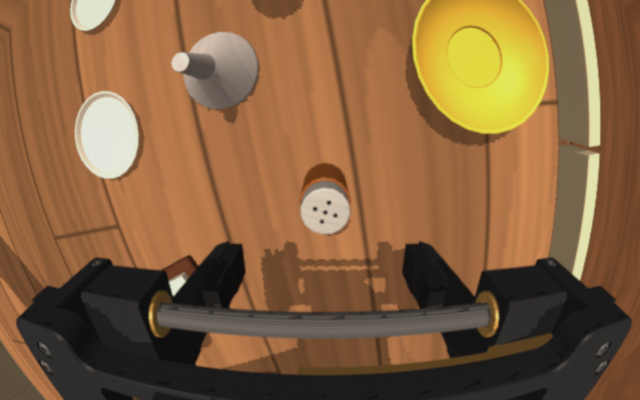

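Request:
{"api": "drive_tool", "payload": {"plan": [[[100,0,40,0,0,0,0],[100,0,80,0,0,0,0],[100,0,110,0,0,0,0],[100,0,125,0,0,0,0],[100,0,127,0,0,0,0],[0,0,127,0,0,0,0],[0,0,127,0,0,0,0],[0,0,127,0,0,0,0],[0,0,127,0,0,0,0],[0,0,127,0,0,0,0]]], "squeeze": 22}}

```text
clock: 21.38
eef_pos: [670.6, -205.7, 22.9]
eef_rot: [0.454, -0.542, 0.542, -0.455]
wrist_force: [-0.9, 0.1, 1.4]
gripper_width: 0.472
```

```bash
python3 ap.py 0 127 0; python3 d.py 670.2 -205.6 220 -10;  python3 d.py 560 -60 220 -10; python3 d.py 452.5 59.3 130 -10
```

```text
cmd p [ 670.3 -205.4   23. ] jaw -10.0 tilt 0.08
t 21.375 meas [ 670.6 -205.7   22.9] err [ 0.2 -0.3 -0.2] rot err deg [ 0.05  0.   -0.07] F [-0.9  0.1  1.4] w 0.472 q [ 0.45  0.91 -0.35  1.47  0.37  0.82 -0.2 ]
cmd p [ 670.3 -205.4   23. ] jaw -10.0 tilt 0.08
t [   0.  -197.    -0.2] r [ 0.04 -0.01 -0.07] dist 197.0
cmd p [ 670.3 -205.4   23. ] jaw -10.0 tilt 0.08
t [-124.2 -196.7 -134.1] r [ 0.04 -0.01 -0.07] dist 269.0
cmd p [ 670.3 -205.4   23. ] jaw -10.0 tilt 0.08
t [-222.9 -106.6 -260.6] r [ 0.04 -0.01 -0.07] dist 359.0
```

Request:
{"api": "drive_tool", "payload": {"plan": [[[0,0,-10,0,0,0,0],[0,0,-35,0,0,0,0],[0,0,-70,0,0,0,0],[0,0,-110,0,0,0,0],[0,-10,-145,-11,0,0,0],[0,-35,-175,-38,0,0,0],[0,-65,-192,-72,0,0,0],[0,-97,-196,-108,0,0,0],[0,-120,-196,-134,0,0,0],[0,-124,-196,-138,0,0,0]]]}}

```text
clock: 22.62
eef_pos: [555.3, -57.1, 220.7]
eef_rot: [0.455, -0.54, 0.541, -0.456]
wrist_force: [0.0, -1.0, -1.4]
gripper_width: 0.472
```

```bash
python3 ap.py -124 -196 -138;python3 d.py 452.5 59.3 110 -10
```

```text
cmd p [556.1 -59.5 219.3] jaw -10.0 tilt 0.08
t 22.625 meas [555.3 -57.1 220.7] err [-0.8  2.3  1.5] rot err deg [ 0.13 -0.21 -0.07] F [ 0.  -1.  -1.4] w 0.472 q [ 0.39  0.44 -0.48  1.78  0.24  0.97 -0.36]
cmd p [556.1 -59.5 219.3] jaw -10.0 tilt 0.08
t [ -98.8  109.4 -122.6] r [ 0.04 -0.01 -0.07] dist 192.0
```

Request:
{"api": "drive_tool", "payload": {"plan": [[[0,-12,2,-15,0,0,0],[0,-32,8,-40,0,0,0],[0,-55,25,-68,0,0,0],[0,-78,50,-97,0,0,0],[0,-94,75,-116,0,0,0],[0,-99,95,-122.5,0,0,0],[0,-99,107,-122.5,0,0,0],[0,-99,109,-122.5,0,0,0],[0,-99,109,-122.5,0,0,0]]]}}

```text
clock: 23.75
eef_pos: [453.5, 58.9, 110.1]
eef_rot: [0.454, -0.542, 0.542, -0.454]
wrist_force: [0.2, 0.1, -1.0]
gripper_width: 0.473
```

```bash
python3 ap.py -99 109 -122.5;python3 -c "
from wm import *
ci,p,d=wrist('w14');print(wproj(ci,[[452.5,59.3,10]]).round(1))"; python3 ap.py|tail -1;python3 d.py 452.5 59.3 35
```

```text
cmd p [452.6  59.4 110.4] jaw -10.0 tilt 0.08
t 23.75 meas [453.5  58.9 110.1] err [ 0.9 -0.5 -0.3] rot err deg [ 0.09  0.07 -0.05] F [ 0.2  0.1 -1. ] w 0.473 q [ 0.16  0.46 -0.47  2.11  0.35  0.64 -0.72]
[[322.3 197.5]]
t 23.8 meas [453.5  59.  110.3] err [ 0.9 -0.5 -0.2] rot err deg [ 0.1   0.06 -0.05] F [ 0.1  0.3 -1.3] w 0.471 q [ 0.16  0.46 -0.47  2.11  0.35  0.64 -0.72]
cmd p [452.6  59.4 110.4] jaw -10.0 tilt 0.08
t [ 0.3 75.4 -0. ] r [0. 0. 0.] dist 75.0
```

View pics/w14.png

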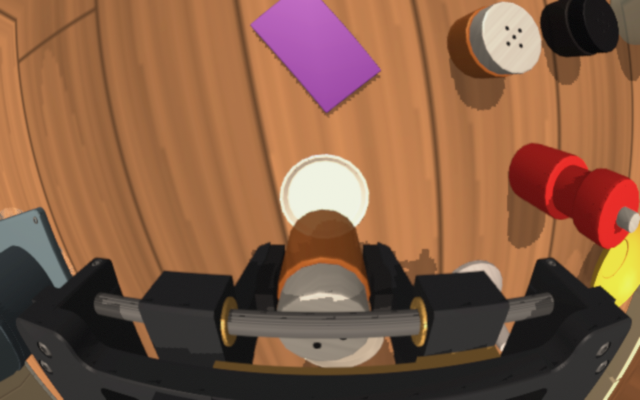

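```bash
cat >> wm.py <<'E'
def fitc(name,P,rows,z,sl=90,vl=150):
    # circle through the outer contour points above image row 'rows'
    from scipy.optimize import least_squares
    ci,H,S,V=load_(name);m=comp((S<sl)&(V>vl),P);c=cont(m);c=c[c[:,1]<rows];w=wplane(ci,c,z)[:,:2]
    f=lambda p:np.hypot(w[:,0]-p[0],w[:,1]-p[1])-p[2]
    r=least_squares(f,[*w.mean(0),40],loss='soft_l1');print(name,"circle",r.x.round(1),"rms",np.sqrt((r.fun**2).mean()).round(2),len(w));return r.x
E
python3 -c "
from wm import *
fitc('w14',(324,190),205,10)"
```

```text
w14 circle [453.7  58.6  37.4] rms 0.26 139
```

Request:
{"api": "drive_tool", "payload": {"plan": [[[0,0.2,20,0.3,0,0,0],[0,0.2,45,0.3,0,0,0],[0,0.2,65,0.3,0,0,0],[0,0.2,76,0.3,0,0,0],[0,0.2,79,0.3,0,0,0],[0,0.2,80,0.3,0,0,0],[0,0.2,80,0.3,0,0,0],[0,0.2,80,0.3,0,0,0]]]}}

```text
clock: 24.8
eef_pos: [453.3, 59.0, 30.1]
eef_rot: [0.454, -0.542, 0.542, -0.455]
wrist_force: [0.2, 0.2, -1.1]
gripper_width: 0.468
```

```bash
python3 ap.py 0.2 80 0.3;python3 -c "
from wm import *
ci,p,d=wrist('w15')"; python3 ap.py|tail -1
```

```text
cmd p [452.9  59.3  30.4] jaw -10.0 tilt 0.08
t 24.8 meas [453.3  59.   30.1] err [ 0.4 -0.3 -0.3] rot err deg [ 0.08  0.01 -0.05] F [ 0.2  0.2 -1.1] w 0.468 q [ 0.07  0.62 -0.36  2.13  0.47  0.47 -0.83]
t 24.85 meas [453.2  59.   30. ] err [ 0.3 -0.3 -0.4] rot err deg [ 0.07  0.01 -0.06] F [ 0.5 -0.2 -1. ] w 0.469 q [ 0.07  0.62 -0.36  2.13  0.47  0.47 -0.83]
```

View pics/w15.png

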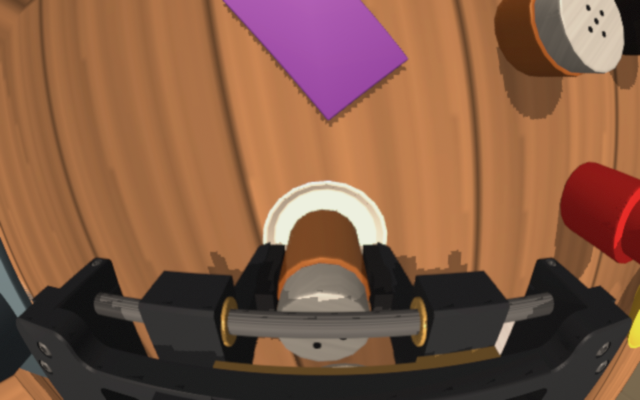

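```bash
python3 crop.py pics/w15.png 250 170 150 90 5 pics/w15c.png; python3 -c "
from wm import *
fitc('w15',(275,230),225,10); ci=wci('w15');print(wplane(ci,[[323,210]],7).round(1))
u=np.array([np.cos(np.radians(-10)),np.sin(np.radians(-10))]);print('tool x',np.array([-0.174,-.985]))"; python3 d.py 453.2 59 27.6
```

```text
w15 circle [ 184635.4 1089164.6 1104546.3] rms 8.92 206
[[456.   77.2   7. ]]
tool x [-0.174 -0.985]
cmd p [452.9  59.3  30.4] jaw -10.0 tilt 0.08
t [0.2 2.8 0.4] r [0. 0. 0.] dist 3.0
```

View pics/w15c.png

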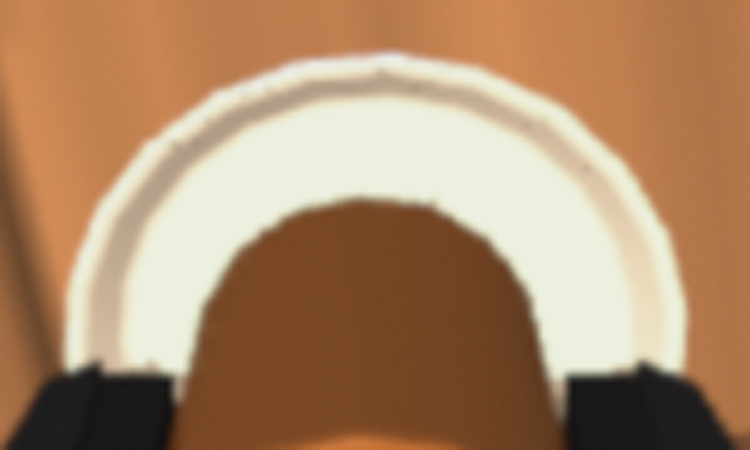

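```bash
python3 -c "
from wm import *
ci=wci('w15');print(wplane(ci,[[327,181.3]],10).round(1),wplane(ci,[[325.5,189.6]],5).round(1),wplane(ci,[[324,209.6]],7).round(1),wplane(ci,[[263.3,235],[387,235]],10).round(1),wplane(ci,[[274,235],[376.5,235]],5).round(1),wplane(ci,[[289,235],[358,235]],7).round(1))"
```

```text
[[461.4  94.8  10. ]] [[459.5  88.6   5. ]] [[456.7  77.3   7. ]] [[418.   68.6  10. ]
 [491.4  55.5  10. ]] [[423.2  65.4   5. ]
 [485.6  54.3   5. ]] [[432.9  64.7   7. ]
 [474.1  57.4   7. ]]
```

Request:
{"api": "drive_tool", "payload": {"plan": [[[0,-1,1,1,0,0,0],[0,-1,2,1,0,0,0],[0,-1,2.5,1,0,0,0],[0,-1,3,1,0,0,0],[0,-1,3,1,0,0,0]]]}}

```text
clock: 25.48
eef_pos: [454.3, 59.9, 27.7]
eef_rot: [0.454, -0.541, 0.542, -0.455]
wrist_force: [-4.2, -0.9, 15.9]
gripper_width: 0.468
```

```bash
python3 ap.py -1 3 1
```

```text
cmd p [454.   60.1  27.4] jaw -10.0 tilt 0.08
t 25.475 meas [454.3  59.9  27.7] err [ 0.3 -0.2  0.2] rot err deg [ 0.08 -0.01 -0.1 ] F [-4.2 -0.9 15.9] w 0.468 q [ 0.06  0.62 -0.36  2.13  0.47  0.46 -0.84]
```

Request:
{"api": "drive_tool", "payload": {"plan": [[[0,0,-0.4,0,0,0,0],[60,0,-0.4,0,0,0,0],[100,0,-0.4,0,0,0,0],[100,0,-0.4,0,0,0,0],[100,0,-0.4,0,0,0,0],[100,0,-15,0,0,0,0],[100,0,-50,0,0,0,0],[100,0,-95,0,0,0,0],[100,0,-130,0,0,0,0],[100,0,-130,0,0,0,0]]]}}

```text
clock: 26.72
eef_pos: [456.0, 60.1, 159.7]
eef_rot: [0.453, -0.541, 0.543, -0.456]
wrist_force: [-0.3, -0.4, -0.1]
gripper_width: 1.0
```

```bash
python3 ap.py 0 -130 0;python3 -c "
from wm import *
grab_frame('top');ci,p,d=wrist('w16');circ('w16','midcap',[454,60,85],75,130)"; python3 ap.py|tail -1;python3 d.py 606 171.3 150 20
```

```text
cmd p [454.1  59.9 157.4] jaw -10.0 tilt 0.08
t 26.725 meas [456.   60.1 159.7] err [1.9 0.1 2.3] rot err deg [0.36 0.02 0.01] F [-0.3 -0.4 -0.1] w 1.0 q [ 0.21  0.38 -0.53  2.07  0.28  0.75 -0.67]
w16 midcap enc 457.7 74.4 66.9 mom 457.0 76.0
t 26.825 meas [454.   59.6 157. ] err [-0.1 -0.4 -0.4] rot err deg [ 0.08  0.01 -0.08] F [-0.1  0.1 -0.9] w 0.997 q [ 0.21  0.39 -0.53  2.08  0.28  0.75 -0.67]
cmd p [454.1  59.9 157.4] jaw -10.0 tilt 0.08
t [-136.1    7.5  130.3] r [ 2.000e-02 -3.001e+01 -7.000e-02] dist 189.0
```

View pics/w16.png

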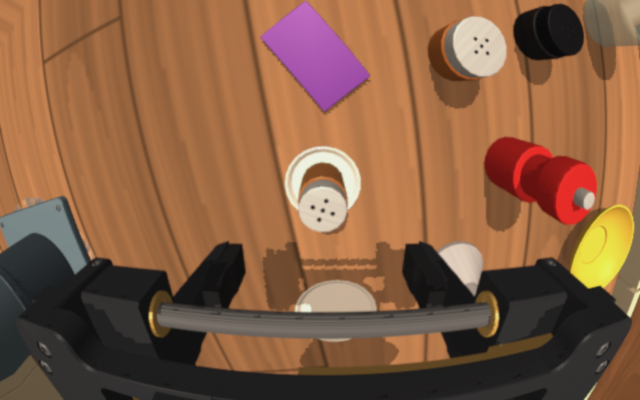

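```bash
python3 crop.py pics/w16.png 275 135 100 110 6 pics/w16c.png
```

```text
(no output)
```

View pics/w16c.png

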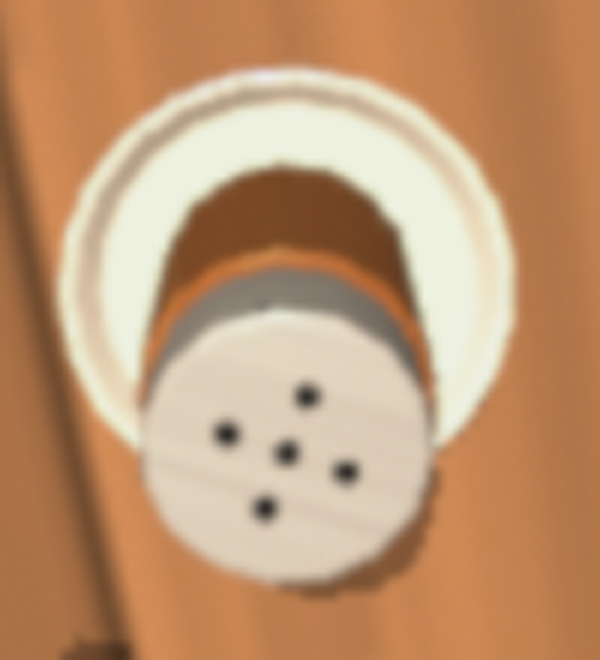

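```bash
python3 -c "
from wm import *
ci=wci('w16');px=lambda q:(np.array(q,float)/6-.42+[275,135])
w=wplane(ci,px([[60,285],[517,275],[288,68]]),10)[:,:2]
A=np.c_[2*w,np.ones(3)];s=np.linalg.solve(A,(w**2).sum(1));print('rim',s[:2],np.sqrt(s[2]+s[:2]@s[:2]))
print('cap',wplane(ci,px([[287,453],[287,446]]),85).round(1),'foot front',wplane(ci,px([[288,165]]),5).round(1))"
python3 d.py 606 171.3 150 20
```

```text
rim [454.15355378  58.33704162] 37.87625523319711
cap [[454.   59.1  85. ]
 [454.2  60.1  85. ]] foot front [[457.7  78.9   5. ]]
cmd p [454.1  59.9 157.4] jaw -10.0 tilt 0.08
t [-136.1    7.5  130.3] r [ 2.000e-02 -3.001e+01 -7.000e-02] dist 189.0
```

```bash
python3 d.py 605.8 171.2 150 40
```

```text
cmd p [454.1  59.9 157.4] jaw -10.0 tilt 0.08
t [-135.9    7.5  130.1] r [ 1.000e-02 -5.001e+01 -8.000e-02] dist 188.0
```

Request:
{"api": "drive_tool", "payload": {"plan": [[[100,-25,0,24,0,-8,0],[100,-60,0,57,0,-18,0],[100,-95,0,90,0,-28,0],[100,-125,4,120,0,-38,0],[100,-136,7.5,130,0,-46,0],[100,-136,7.5,130,0,-50,0],[100,-136,7.5,130,0,-50,0],[100,-136,7.5,130,0,-50,0]]]}}

```text
clock: 27.82
eef_pos: [605.2, 170.9, 148.4]
eef_rot: [0.641, -0.3, 0.299, -0.64]
wrist_force: [-0.5, 0.9, 0.3]
gripper_width: 1.0
```

```bash
python3 ap.py -136 7.5 130 0 -50 0;python3 -c "
from wm import *
ci,p,d=wrist('w17');print(wproj(ci,[[605.8,171.2,62]]).round(1));circ('w17','squat',[606,171,62],75,130)"; python3 ap.py|tail -1;python3 d.py 605.8 171.2 9
```

```text
cmd p [605.7 171.3 150. ] jaw 40.0 tilt 0.08
t 27.825 meas [605.2 170.9 148.4] err [-0.5 -0.4 -1.6] rot err deg [-0.1   0.07 -0.04] F [-0.5  0.9  0.3] w 1.0 q [ 0.11  0.7  -0.67  1.64  0.5   0.98 -0.04]
[[325.8 204.1]]
w17 squat enc 606.2 171.4 57.1 mom 606.3 171.1
t 27.875 meas [605.3 170.9 148.7] err [-0.4 -0.4 -1.3] rot err deg [-0.08  0.06 -0.06] F [ 1.  -0.6 -0.4] w 1.0 q [ 0.11  0.7  -0.67  1.64  0.5   0.98 -0.04]
cmd p [605.7 171.3 150. ] jaw 40.0 tilt 0.08
t [ 3.00e-01  1.41e+02 -1.00e-01] r [0. 0. 0.] dist 141.0
```

View pics/w17.png

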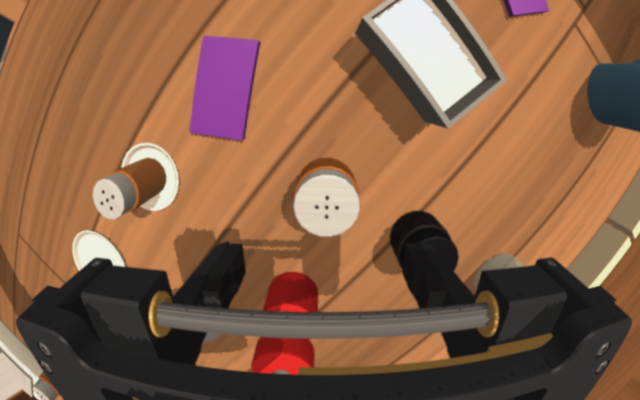

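Request:
{"api": "drive_tool", "payload": {"plan": [[[100,0,40,0,0,0,0],[100,0,80,0,0,0,0],[100,0,115,0,0,0,0],[100,0,135,0,0,0,0],[100,0,141,0,0,0,0],[100,0,141,0,0,0,0],[0,0,141,0,0,0,0],[0,0,141,0,0,0,0],[0,0,141,0,0,0,0],[0,0,141,0,0,0,0]]], "squeeze": 25}}

```text
clock: 29.12
eef_pos: [606.2, 171.3, 8.7]
eef_rot: [-0.641, 0.299, -0.299, 0.641]
wrist_force: [-0.3, 0.2, 3.3]
gripper_width: 0.652
```

```bash
python3 ap.py 0 141 0; python3 d.py 540 20 200 15; python3 d.py 441 -103.2 120 -10
```

```text
cmd p [605.7 171.5   9. ] jaw 40.0 tilt 0.08
t 29.125 meas [606.2 171.3   8.7] err [ 0.6 -0.1 -0.3] rot err deg [ 0.03  0.01 -0.09] F [-0.3  0.2  3.3] w 0.652 q [ 0.04  0.89 -0.56  1.68  0.64  0.77 -0.13]
cmd p [605.7 171.5   9. ] jaw 40.0 tilt 0.08
t [  73.6 -191.1 -147.6] r [-1.000e-02  2.499e+01 -7.000e-02] dist 252.0
cmd p [605.7 171.5   9. ] jaw 40.0 tilt 0.08
t [ 104.5 -111.3 -302.6] r [ 1.000e-02  4.999e+01 -8.000e-02] dist 339.0
```

Request:
{"api": "drive_tool", "payload": {"plan": [[[0,0,-10,0,0,0,0],[0,0,-35,0,0,0,0],[0,0,-70,0,0,0,0],[0,0,-110,0,0,0,0],[0,8,-145,-16,0,3,0],[0,22,-172,-44,0,8,0],[0,40,-188,-80,0,14,0],[0,58,-191,-116,0,20,0],[0,71,-191,-142,0,24,0],[0,74,-191,-148,0,25,0]]]}}

```text
clock: 30.38
eef_pos: [539.4, 17.4, 200.4]
eef_rot: [0.561, -0.431, 0.432, -0.56]
wrist_force: [-0.3, 0.1, -2.7]
gripper_width: 0.652
```

```bash
python3 ap.py 74 -191 -148 0 25 0; python3 d.py 441 -103.2 100 -10
```

```text
cmd p [539.9  19.4 199.9] jaw 15.0 tilt 0.08
t 30.375 meas [539.4  17.4 200.4] err [-0.5 -2.   0.6] rot err deg [ 0.02  0.16 -0.17] F [-0.3  0.1 -2.7] w 0.652 q [ 0.37  0.47 -0.63  1.84  0.34  0.94 -0.15]
cmd p [539.9  19.4 199.9] jaw 15.0 tilt 0.08
t [  93.    99.7 -127.2] r [ 2.000e-02  2.499e+01 -7.000e-02] dist 187.0
```

Request:
{"api": "drive_tool", "payload": {"plan": [[[0,10,1,-14,0,3,0],[0,26,4,-36,0,7,0],[0,46,12,-64,0,13,0],[0,66,30,-92,0,18,0],[0,82,55,-114,0,22,0],[0,91,80,-125,0,25,0],[0,93,95,-127,0,25,0],[0,93,100,-127,0,25,0],[0,93,100,-127,0,25,0],[0,93,100,-127,0,25,0]]]}}

```text
clock: 31.62
eef_pos: [442.2, -102.8, 99.9]
eef_rot: [0.454, -0.541, 0.542, -0.455]
wrist_force: [0.3, 0.3, -2.3]
gripper_width: 0.653
```

```bash
python3 ap.py 93 100 -127 0 25 0; python3 -c "
from wm import *
ci,p,d=wrist('w18');print(wproj(ci,[[441,-103.2,10]]).round(1))"; python3 ap.py|tail -1;python3 d.py 441 -103.2 20 -10
```

```text
cmd p [ 441.2 -103.1   99.7] jaw -10.0 tilt 0.08
t 31.625 meas [ 442.2 -102.8   99.9] err [1.  0.3 0.1] rot err deg [ 0.12 -0.07 -0.05] F [ 0.3  0.3 -2.3] w 0.653 q [ 0.51  0.48 -0.46  2.12  0.36  0.61 -0.38]
[[322.1 202.6]]
t 31.675 meas [ 442.1 -103.    99.8] err [0.8 0.2 0.1] rot err deg [ 0.11 -0.05 -0.06] F [ 0.1  0.5 -2.4] w 0.651 q [ 0.51  0.48 -0.46  2.12  0.36  0.61 -0.38]
cmd p [ 441.2 -103.1   99.7] jaw -10.0 tilt 0.08
t [ 0.2 79.7 -0.2] r [ 0.04 -0.01 -0.07] dist 80.0
```

View pics/w18.png

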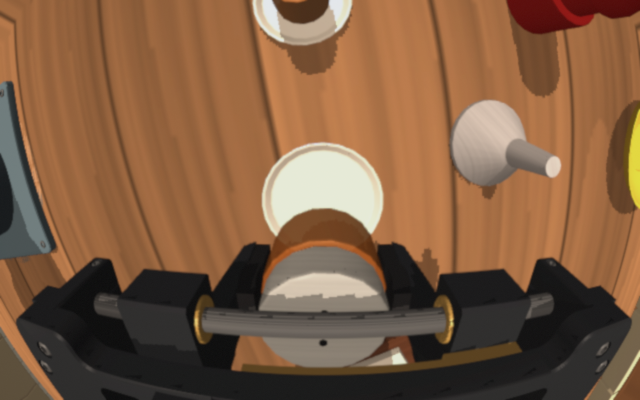

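```bash
python3 -c "
from wm import *
fitc('w18',(322,180),208,10)"; python3 crop.py pics/w18.png 250 135 145 100 5 pics/w18c.png
```

```text
w18 circle [ 440.9 -103.5   49.4] rms 0.24 183
```

View pics/w18c.png

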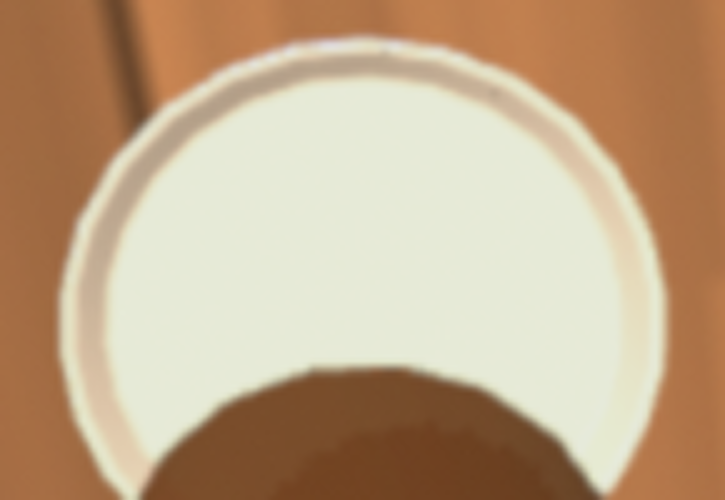

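Request:
{"api": "drive_tool", "payload": {"plan": [[[0,0,20,-0.3,0,0,0],[0,0,45,-0.3,0,0,0],[0,0,65,-0.3,0,0,0],[0,0,78,-0.3,0,0,0],[0,0,82,-0.3,0,0,0],[0,0,83.5,-0.3,0,0,0],[0,0,83.5,-0.3,0,0,0],[0,0,83.5,-0.3,0,0,0]]]}}

```text
clock: 32.67
eef_pos: [441.3, -103.4, 16.1]
eef_rot: [0.454, -0.542, 0.542, -0.455]
wrist_force: [-0.6, 0.1, -1.9]
gripper_width: 0.645
```

```bash
python3 ap.py 0 83.5 -0.3; python3 -c "
from wm import *
ci,p,d=wrist('w19')"; python3 ap.py|tail -1;python3 crop.py pics/w19.png 230 165 190 100 4 pics/w19c.png
```

```text
cmd p [ 440.9 -103.    16.2] jaw -10.0 tilt 0.08
t 32.675 meas [ 441.3 -103.4   16.1] err [ 0.4 -0.4 -0.1] rot err deg [ 0.08  0.01 -0.07] F [-0.6  0.1 -1.9] w 0.645 q [ 0.41  0.64 -0.34  2.14  0.49  0.43 -0.49]
t 32.725 meas [ 441.3 -103.4   16.1] err [ 0.4 -0.4 -0.2] rot err deg [ 0.08  0.01 -0.07] F [ 0.6  0.2 -1.8] w 0.65 q [ 0.41  0.64 -0.34  2.14  0.49  0.43 -0.49]
```

View pics/w19c.png

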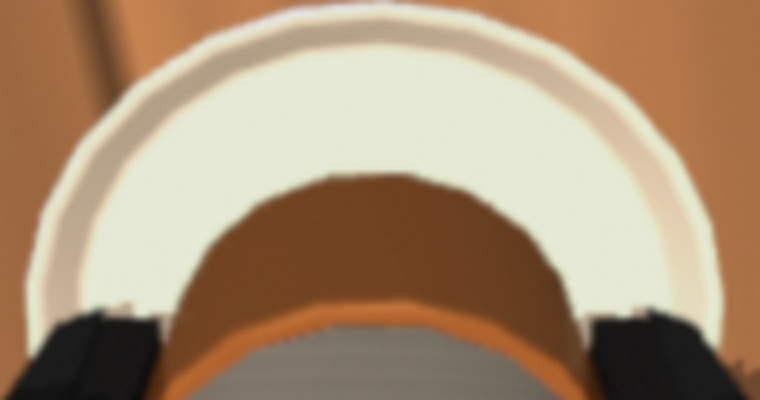

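```bash
python3 -c "
from wm import *
ci=wci('w19');px=lambda q:(np.array(q,float)/4-.37+[230,165])
for n,q,z in(('rim',[375,5],10),('floor',[375,44],5),('foot',[372,175],7)): print(n,wplane(ci,px([q]),z).round(1))"
```

```text
rim [[449.6 -55.5  10. ]]
floor [[448.5 -61.8   5. ]]
foot [[445. -79.   7.]]
```

Request:
{"api": "drive_tool", "payload": {"plan": [[[0,-1,1,0,0,0,0],[0,-1,1.7,0,0,0,0],[0,-1,2.2,0,0,0,0],[0,-1,2.2,0,0,0,0]]]}}

```text
clock: 33.22
eef_pos: [441.1, -102.2, 13.6]
eef_rot: [0.455, -0.542, 0.542, -0.454]
wrist_force: [-0.6, 0.1, 1.7]
gripper_width: 0.648
```

```bash
python3 ap.py -1 2.2 0
```

```text
cmd p [ 441.1 -102.    14. ] jaw -10.0 tilt 0.08
t 33.225 meas [ 441.1 -102.2   13.6] err [ 0.1 -0.2 -0.4] rot err deg [ 0.03 -0.01 -0.07] F [-0.6  0.1  1.7] w 0.648 q [ 0.4   0.64 -0.33  2.14  0.5   0.43 -0.5 ]
```

Request:
{"api": "drive_tool", "payload": {"plan": [[[75,0,0,0,0,0,0],[100,0,0,0,0,0,0],[100,0,0,0,0,0,0],[100,0,0,0,0,0,0],[100,0,-12,0,0,0,0],[100,0,-45,0,0,0,0],[100,0,-90,0,0,0,0],[100,0,-145,0,0,0,0],[100,0,-180,0,0,0,0],[100,0,-180,0,0,0,0]]]}}

```text
clock: 34.48
eef_pos: [442.8, -102.7, 196.5]
eef_rot: [0.453, -0.54, 0.544, -0.455]
wrist_force: [-0.4, 0.3, -0.2]
gripper_width: 1.0
```

```bash
python3 ap.py 0 -180 0; python3 -c "
from wm import *
grab_frame('top');ci,p,d=wrist('w20')"; python3 ap.py|tail -1;python3 crop.py pics/w20.png 270 130 100 110 6 pics/w20c.png
```

```text
cmd p [ 441.1 -102.2  194. ] jaw -10.0 tilt 0.08
t 34.475 meas [ 442.8 -102.7  196.5] err [ 1.7 -0.5  2.5] rot err deg [ 0.37  0.02 -0.13] F [-0.4  0.3 -0.2] w 1.0 q [ 0.61  0.31 -0.56  2.05  0.23  0.83 -0.26]
t 34.575 meas [ 440.8 -102.4  193.6] err [-0.4 -0.2 -0.4] rot err deg [ 0.05  0.01 -0.1 ] F [-0.5  0.4 -0.1] w 0.995 q [ 0.61  0.32 -0.56  2.06  0.23  0.83 -0.26]
```

View pics/w20.png

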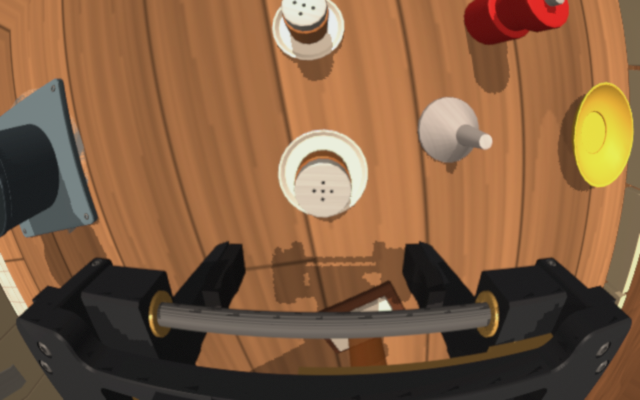

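View pics/w20c.png

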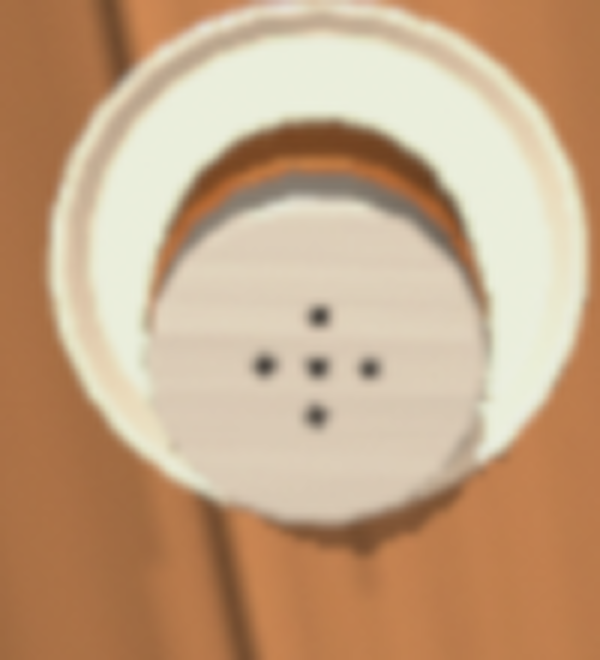

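```bash
python3 -c "
from wm import *
fitc('w20',(322,145),180,10)
ci=wci('w20');px=lambda q:(np.array(q,float)/6-.42+[270,130]);print(wplane(ci,px([[318,368],[319,360]]),67).round(1), wplane(ci,px([[320,118]]),5).round(1))"; python3 d.py 300 -400 330 -53
```

```text
w20 circle [ 440.8 -103.7   49.6] rms 0.3 138
[[ 440.6 -105.1   67. ]
 [ 441.  -103.9   67. ]] [[446.  -77.1   5. ]]
cmd p [ 441.1 -102.2  194. ] jaw -10.0 tilt 0.08
t [ 317.6 -136.3  -87.3] r [ 0.06 42.99 -0.05] dist 356.0
```

```bash
python3 d.py 250 -480 320 -60
```

```text
cmd p [ 441.1 -102.2  194. ] jaw -10.0 tilt 0.08
t [ 405.1 -126.3 -122.6] r [ 0.06 49.99 -0.05] dist 442.0
```

Request:
{"api": "drive_tool", "payload": {"plan": [[[100,0,-55,0,0,0,0],[100,0,-110,0,0,0,0],[100,40,-126,-12,0,5,0],[100,90,-126,-27,0,12,0],[100,145,-126,-44,0,19,0],[100,200,-126,-60,0,26,0],[100,255,-126,-77,0,33,0],[100,310,-126,-94,0,40,0],[100,365,-126,-110,0,46,0],[100,405,-126,-123,0,50,0]]]}}

```text
clock: 35.83
eef_pos: [247.4, -481.1, 317.6]
eef_rot: [-0.182, 0.684, -0.682, 0.181]
wrist_force: [0.8, -0.2, 1.2]
gripper_width: 0.998
```

```bash
python3 ap.py 405 -126 -123 0 50 0; python3 - <<'E'
from h import *
for n in["scene","top"]:
    p,d=grab_frame(n);cv2.imwrite(f"pics/{n}F.png",p[:,:,::-1])
ci=camera_info("top")
s=open('meas.py').read()
E
sed -e 's/{n}0.png/{n}F.png/' -e 's/circ("tall".*/circ("tall",light,[457,-319,147]);circ("mid",light,[454,59,85]);circ("squat",light,[441,-103.5,67])/' -e '/sauS/d' -e '/board/d' -e '/m=comp(b/d' -e '/b=(V/d' -e '/c,_=cv2.findContours(m,cv2.RETR_EXTERNAL,cv2.CHAIN_APPROX_NONE);c=max(c,key=cv2.contourArea)\[:,0\]$/{/circ/!{}}' meas.py > m2.py; python3 m2.py 2>&1 | grep -v Error | head -20; python3 crop.py pics/topF.png 230 130 290 160 2 pics/topFc.png
```

```text
cmd p [ 249.6 -479.8  319.7] jaw -60.0 tilt 0.08
t 35.825 meas [ 247.4 -481.1  317.6] err [-2.2 -1.3 -2.1] rot err deg [-0.11  0.26 -0.06] F [ 0.8 -0.2  1.2] w 0.998 q [ 1.15  0.28 -0.17  1.73  0.05  1.14 -0.09]
top cam [ 445.   66. 1111.]
top tall enc 458.5 -318.4 40.6 mom 458.4 -318.4 lsq [ 458.4 -318.4] 38.7
top mid enc 453.8 60.5 71.9 mom 454.0 61.2 lsq [453.9  61.1] 68.9
top squat enc 441.7 -93.5 95.7 mom 441.8 -93.5 lsq [441.9 -93.2] 93.1
Traceback (most recent call last):
  File "m2.py", line 20, in <module>
    c,_=cv2.findContours(m,cv2.RETR_EXTERNAL,cv2.CHAIN_APPROX_NONE);c=max(c,key=cv2.contourArea)[:,0]
                         ^
```

View pics/topF.png

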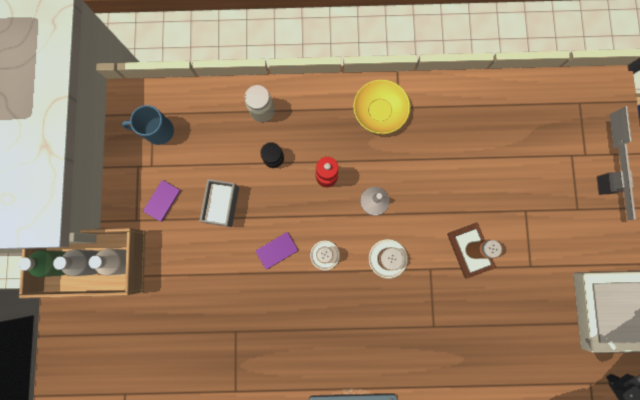

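View pics/sceneF.png

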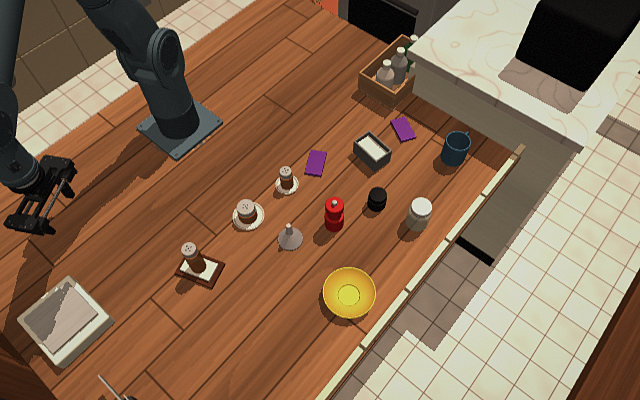

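```bash
python3 - <<'E'
from h import *
a=cv2.imread('pics/top0.png').astype(int);b=cv2.imread('pics/topF.png').astype(int)
for n,(x,y) in dict(grinder=(327,171),funnel=(375,201),black=(272,155),purple=(277,250)).items():
    print(n,abs(a-b)[y-18:y+18,x-18:x+18].mean().round(2))
print(np.abs(get_state()['qd']).max().round(3));close_job()
E
```

```text
grinder 0.58
funnel 0.57
black 0.61
purple 0.55
0.075
the job is handed in; nothing more can be done
```

The job is done in the order asked and handed in at about 36 s of the 122 s allowed. The bottom tile lies lengthwise on the board, with the tall shaker standing on it. The middle shaker is in the small saucer and the squat amber one in the large saucer. Everything was released, and the arm was clear of it all.

**Last checks:**
- **Tile:** centred on the board to about 1 mm and lined up with it to about 0.5°.
- **Tall shaker:** cap within about 1 mm of the board's centre, in the top view after release.
- **Middle and squat shakers:** each within about 1 mm of its saucer's centre, in the wrist view after release.
- **Left alone:** the grinder, the funnel, the black shaker and the purple tile nearest the work show no change between the first and last top pictures. The other purple tile looks unmoved too.
- **Forces:** the highest wrist reading I saw was about 16 N, when the middle shaker touched its saucer. I only read the force at the end of each move.

**What disagreed or failed:**
- The scene camera read about 3 mm off the top and wrist cameras. I worked from averages and corrected close up with the wrist camera.
- Just before I set the squat shaker down, two wrist readings differed by 2–3 mm, so I moved it 1 mm as a compromise. The check after release came out centred.
- In the last top picture, the caps of the middle and squat shakers blended with their white saucers. That automatic check says nothing about those two, and it crashed before reaching the scene camera. I only looked at the last scene picture, which shows all three shakers upright in place.

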